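# Reset the board trimmer's swing arm to its 30 degree mark

## Robot

A 6-joint arm with a two-finger parallel gripper is mounted at the origin on a cart in front of the work surface, level with it; the furniture and walls round the work are solid. World frame = base frame: x ahead of the robot, y to its left, z up, the work surface at z = 0. Lengths are in m, angles in rad, forces in N, time in s.
With the tool pointing down it reaches from about 0.35 to 0.775 m from the base axis. Payload 7.3 kg.
Tool frame: the origin (TCP) lies between the finger pads; the fingertips stand 17 mm ahead of it and the grasp point (between the pads) lies 2 mm behind it; z points along the fingers, y is the direction in which the jaws open and shut (so a half turn about z gives the same grasp; the last joint's range is limited). The gripper opens to 92 mm and grips with 3 to 60 N. Pads are 19 mm wide; open, the fingers measure 130 mm over their backs; the gripper's body (75 mm by 190 mm) begins 47 mm behind the grasp point.
Start: joints at [-1.337, 0.342, 1.524, -0, 1.275, -0.146], TCP at [0.195, -0.488, 0.244] pointing down, gripper open.
Joint ranges: [-2.53, 2.53], [-0.77, 2.02], [0.04, 2.7], [-1, 4.14], [0.28, 2.66], [-3.11, 3.11]. Speed limits (rad/s): [2.57, 2.57, 3.14, 3.14, 3.14, 3.14].

## Interface

Orientations are given as [roll, pitch, yaw] about the fixed x, y, z axes, in that order (R = Rz(yaw) Ry(pitch) Rx(roll)).
In Python, from cell import sensors, vision, hand_in gives the robot as it stands.
- The arm moves only by the tool step_arm, never from a script. Its argument "series" is a list of rows, each a list of 5 numbers: the opening, from 0 (shut) to 1 (fully open), then the shift along the world's x, y, z each as a share of 25 mm, from -1 to 1, then the turn about the world's z as a share of 0.08 rad, from -1 to 1. A call has 1 to 12 rows; each row shifts and turns the commanded pose from where the row before left it; what a row does not reach is not made up. A row lasts 1/10 s, in which the tool goes at most 50 mm and 8.59 degrees, less where a joint would pass 70% of its speed; a pose out of reach is approached as far as the arm can. A call with a number of a shift or a turn outside -1 to 1 is refused whole. A call with a gripper value outside its range is refused whole. The fingers move at their own pace and stop on an object; "squeeze" is the grip in N (left out, the last holds). Time passes only in rows, so rows that do not move let the fingers close. It gives the time, the measured TCP pose, the force and the opening at its end, in the units of the state.
- sensors.observe(): the state, without advancing time (a new reading comes with each control period).
- vision.read_camera(name): name is "side" or "top"; returns a dict with "pixels" (480x640x3 uint8, blue, green, red), "range_z" (480x640 float32, m along the optical axis (not along the pixel's ray), 0 where there is no reading), "camera_matrix" (3x3 intrinsics, pixels), "pose" (4x4, takes a point from camera to world coordinates). Camera axes: x right, y down, z forward; pixel columns grow to the right and rows downward; lengths in m; the calibration is good to about 2 mm. A picture is of the moment at which its call begins.
- hand_in(): hands the job in, once; it reports no verdict.
The state is a dict: "time": time; "qpos": joint angles; "qvel": joint speeds; "joint_efforts": joint torques, N m; "tool_pos": TCP position; "tool_rot": TCP orientation; "contact_force": force on the tool from outside, world axes, zero at the start; "torque": the same for the moment, N m; "opening": finger opening in m.
Only numpy, scipy, OpenCV 4.12 (cv2) and the standard library are available. Lean on these libraries where they do the work, as an engineer would, in place of code of your own. Each camera call takes 0.05 s, during which the arm holds its last target.

## Task

The next edge boards need a 30 degree mitre: slacken the T-bar clamp knob on the trimmer's swing arm until the clamp lets go, swing the arm by its handle to the robot's left until the pointer stands on the 30 degree mark of the quadrant scale, then do the knob up again. Leave it firmly hand-tight by feel (about 0.4 newton metres), neither slack nor overtightened, with the pointer still on the mark. Never drag the arm round while it is clamped, and do not disturb the other things on the table.

Things in the scene. Friction and masses are not known exactly. Their poses are not given: they have to be found in the camera images.
- trimmer: benchtop mitre trimmer for board, fixed: grey cast body with fan-shaped front, 360 mm wide, 250 mm deep, bed 40 mm high. Origin on the table under it; x points away from the robot along the square (0 degree) direction, y to the robot's left, z up. The arm's pivot is 130 mm from the origin along +x. A 9 mm high fence and a strip of brown board lie across the bed under the arm
- quadrant: bare-steel quadrant plate on the fan-shaped front of the bed, top 42 mm above the table, give or take an unknown 1 mm of shim and wear. It carries the scale: a dark radial mark every 5 degrees from -45 to +45, outer ends 152 mm from the pivot; those at 0, 15, 30, 45 are longer and thicker; a round dot sits at the inner end of the 0 mark. Origin and axes as the trimmer's
- mark_30 (a point): outer end of the 30 degree mark: the second long mark to the robot's left of the dotted 0 mark, on the quadrant plate, 152 mm from the pivot
- pivot (a point): point on the vertical axis about which the arm swings, 100 mm above the table
- swing_arm (a joint): angle of the arm on the scale, rad: 0 = square, over the dotted mark; positive = handle swung to the robot's left; stops at +-0.79. The arm reaches 285 mm from the pivot towards the robot: twin rails with a black cutter carriage (leave it), a grey clamp block, the handle. Unclamped it drags with about 0.5 N m and stays where left, but a hand on the knob easily shifts it
- pointer_tip (a point): tip of the small dark steel pointer on the arm between the rails, 152 mm from the pivot, 4 mm above the scale: it reads the angle
- handle (a point): middle of the upright black handle at the arm's end: a round grip 25 mm in diameter, 46 mm tall, from 66 to 112 mm above the table, 270 mm from the pivot; this point is 94 mm above the table. Clear round about from 66 mm up
- clamp_knob (a joint): turn of the clamp knob, rad: 0 = right out, slackest; growing = clockwise from above = tightening; 0 to 3.6, starts tight at about 2.25; screw 2 mm per rad. The clamp bites somewhere from 0.8 to 1.8, unknown: below, the knob turns with 0.18 N m of thread friction; beyond, tightening takes about 0.35 N m more per rad (loosening hardly more than the thread friction). Self-locking: stays where left
- knob_grip (a point): middle of the black T-bar of the clamp knob, on the screw's vertical axis, 185 mm from the pivot on the arm's centre line, 95.5 mm above the table. Bar 56 mm long, 14 mm thick, 24 mm tall (83.5 to 107.5 mm above the table); the boss round its stem tops out at 74 mm, the clamp block at 68.5 mm. x axis along the bar; at knob reading 0 the bar lies along the arm
- clamp_foot: round steel foot, 18 mm in diameter, at the lower end of the clamp screw; tightening presses it on the quadrant plate, about 100 N per rad beyond the bite: 45 N at a tightening torque of about 0.3 N m, 75 N at 0.4, 105 N at 0.5, felt while turning slowly (0.1 rad/s; a brisk stop springs back and reads low). Origin at the centre of its underside
- glue_stick: white glue stick with orange cap, 88 mm long, 25 mm in diameter, lying on the table; origin at its middle, on the table
- tape_roll: tan roll of packing tape, 96 mm across, 45 mm high, lying flat; origin at the centre of its underside
- masking_tape: tan roll of masking tape, 100 mm across, 25 mm high, lying flat; origin at the centre of its underside

How it is judged:
On the way, in this order (a step that is already met when the one before it is completed fails the run):
1. the clamp is slackened: its foot no longer presses on the quadrant (contact force between clamp_foot and quadrant below 2 N), for 0.2 s.
2. the slack arm is swung so that its pointer stands at the 30 degree mark (value of joint swing_arm between 0.4986 and 0.5486 rad and contact force between clamp_foot and quadrant below 10 N), for 0.2 s.
3. the clamp is firm again (contact force between clamp_foot and quadrant above 50 N), for 0.2 s.
At the end, for the whole second after the job is handed in: the arm rests at 30 degrees within 0.02 rad (3 mm at the pointer) and the clamp foot presses on the quadrant with 50 to 105 N (tightened with about 0.32 to 0.5 N m) (value of joint swing_arm between 0.5036 and 0.5436 rad and velocity of joint swing_arm between -0.02 and 0.02 rad/s and contact force between clamp_foot and quadrant between 50 and 105 N); the robot touches nothing.
It fails at once if the arm is dragged round while its clamp still grips (contact force between clamp_foot and quadrant above 25 N and (velocity of joint swing_arm above 0.1 rad/s or velocity of joint swing_arm below -0.1 rad/s)).
It fails at once if the glue stick, the tape roll or the masking tape is moved by more than 30 mm (distance of any of glue_stick, tape_roll, masking_tape from where it was at the start of the episode above 0.03 m).
It also fails if it takes over 72 s, if anything falls off the work surface, if the arm or the gripper's body presses on something with over 40 N, if the wrist force passes 120 N, or if a joint passes its speed limit or range.

## Working session

There is one attempt and no reset: what is moved stays moved. The work goes in short steps, Python scripts to look and compute and a tool call to move; the robot and the scene stay as the last step left them, time stands still between calls to the robot, and variables do not carry over. Pictures are saved under pics/ and viewed, and the job is handed in when it is done.

Besides the shell and the picture viewer there is one more tool, called after ">>>" as name(argument=value, ...), one argument or row to a line, values as JSON. step_arm: Moves the arm, as the interface text tells. Its arguments: {"type":"object","properties":{"series":{"type":"array","items":{"type":"array","items":{"type":"number","minimum":-1,"maximum":1}}},"squeeze":{"type":"number"}},"required":["series"]}

```bash
mkdir -p pics; ls
python3 - <<'E'
from cell import sensors, vision
import cv2,numpy as np
print(sensors.observe())
for n in("side","top"):
    d=vision.read_camera(n); cv2.imwrite(f"pics/{n}0.png",d["pixels"]); np.savez(f"{n}0.npz",**d)
    print(d["camera_matrix"],d["pose"])
E
```

```text
pics
{'time': 0.0, 'qpos': array([-1.33700205e+00,  3.42716851e-01,  1.52500666e+00, -2.72311946e-05,
        1.27538315e+00, -1.45988041e-01]), 'qvel': array([-0.00019832,  0.00059201, -0.00029103,  0.00031928,  0.00240329,
        0.0012611 ]), 'joint_efforts': array([-1.94169712e-03, -4.31246710e+01, -2.44226253e+01,  7.15201395e-02,
        5.60235931e-02, -1.31094862e-04]), 'tool_pos': array([ 0.19455878, -0.48721639,  0.2430516 ]), 'tool_rot': array([-3.14009096e+00, -1.94480478e-04,  3.79790119e-01]), 'contact_force': array([ 0.12929101, -0.13634702, -0.58871229]), 'torque': array([ 0.05575671,  0.01414435, -0.04735798]), 'opening': 0.09204972924604497}
[[537.50565645   0.         326.71379939]
 [  0.         537.50565645 239.99256255]
 [  0.           0.           1.        ]] [[-0.99988156  0.00433808  0.01476637  0.54561668]
 [-0.01123953  0.44960952 -0.8931545   1.17966427]
 [-0.01051368 -0.89321468 -0.44950751  0.57899152]
 [ 0.          0.          0.          1.        ]]
[[576.21188976   0.         313.24290246]
 [  0.         576.21188976 237.63883142]
 [  0.           0.           1.        ]] [[-0.10241459 -0.97333489  0.205257    0.35643984]
 [-0.99471914  0.10160107 -0.01452754  0.20169571]
 [-0.00671417 -0.2056609  -0.97860028  1.15858595]
 [ 0.          0.          0.          1.        ]]
```

View pics/side0.png

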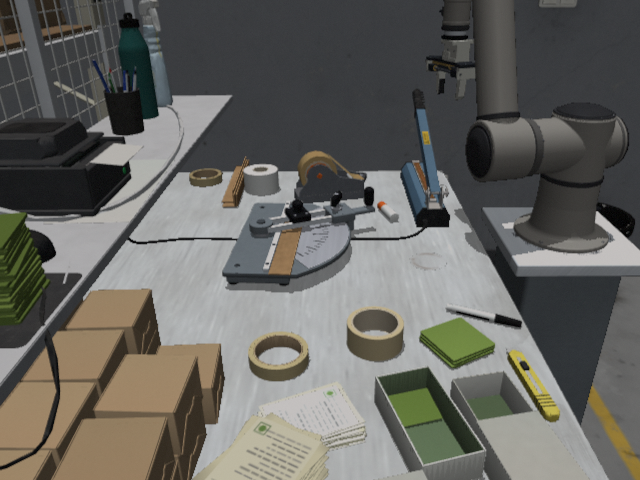

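View pics/top0.png

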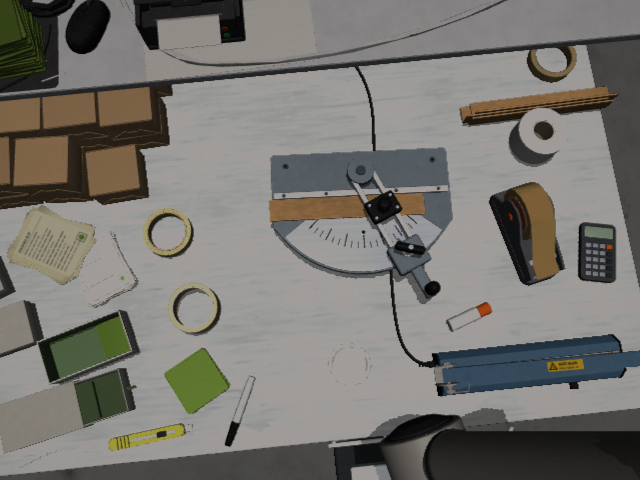

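The top view shows the arm swung to the robot's right, with the pivot near (361,172), knob at (407,247) and handle at (432,289). The glue stick is at (470,316). I'll zoom in next.

Run:
```python
import cv2,numpy as np
d=np.load("top0.npz"); im=d["pixels"][140:310,260:470]
cv2.imwrite("pics/topz.png",cv2.resize(im,None,fx=3.5,fy=3.5,interpolation=cv2.INTER_CUBIC))
d=np.load("side0.npz"); im=d["pixels"][170:290,210:410]
cv2.imwrite("pics/sidez.png",cv2.resize(im,None,fx=4,fy=4,interpolation=cv2.INTER_CUBIC))
```

```text
(no output)
```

View pics/topz.png

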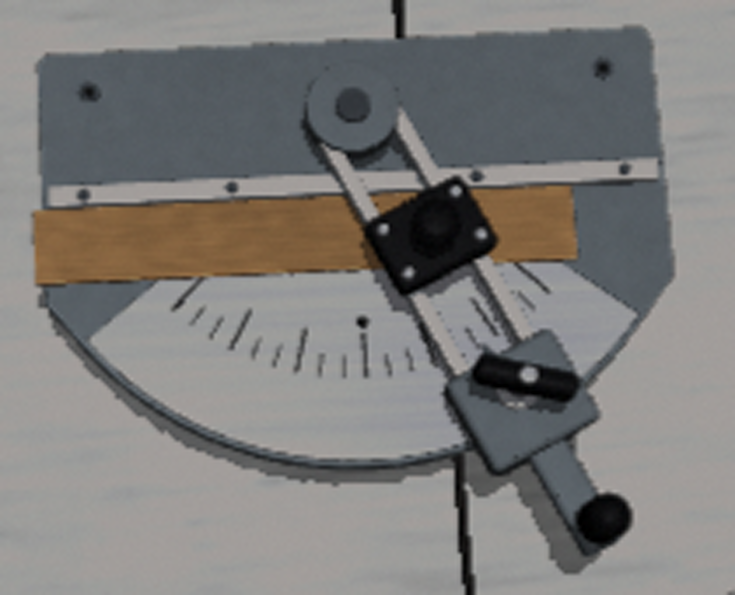

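View pics/sidez.png

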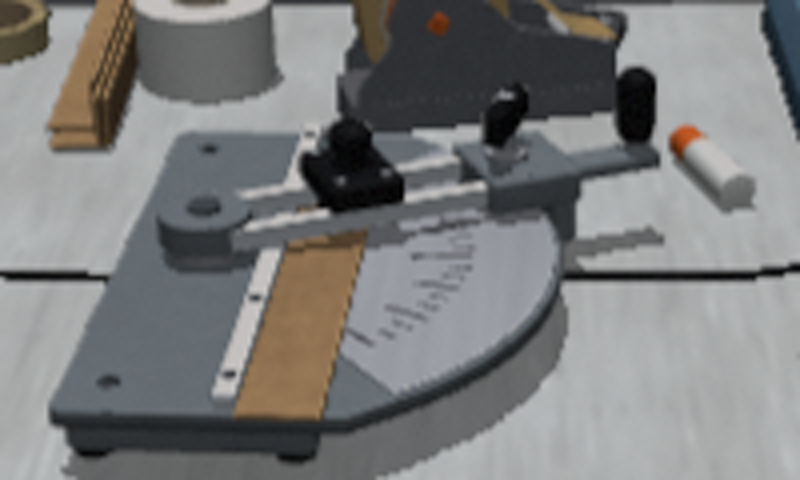

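```bash
cat > geo.py <<'E'
import numpy as np,cv2
def ray(d,uv,z):
    uv=np.atleast_2d(uv).astype(float);K=d["camera_matrix"];P=d["pose"]
    r=np.c_[(uv-[K[0,2],K[1,2]])/K[0,0],np.ones(len(uv))]@P[:3,:3].T
    o=P[:3,3]; return o+r*((z-o[2])/r[:,2])[:,None]
def proj(d,p):
    p=np.atleast_2d(p);P=d["pose"];c=(p-P[:3,3])@P[:3,:3];K=d["camera_matrix"]
    return c[:,:2]/c[:,2:]*K[0,0]+[K[0,2],K[1,2]]
def fit(ang,pts,rad=.152):
    # model: pivot + rad*dir(-x rotated), +ang to left(+y)
    m=rad*np.c_[-np.cos(ang),np.sin(ang)]
    a=m-m.mean(0);b=pts-pts.mean(0)
    th=np.arctan2((a[:,0]*b[:,1]-a[:,1]*b[:,0]).sum(),(a*b).sum())
    R=np.array([[np.cos(th),-np.sin(th)],[np.sin(th),np.cos(th)]])
    t=pts.mean(0)-R@m.mean(0); return t,th,(m@R.T+t-pts)
E
python3 - <<'E'
from geo import *
d=dict(np.load("top0.npz"))
g=cv2.cvtColor(d["pixels"],cv2.COLOR_BGR2GRAY)
# depth at cap, knob, handle
def w(u,v):
    z=d["range_z"][v,u];K=d["camera_matrix"];c=np.array([(u-K[0,2])/K[0,0]*z,(v-K[1,2])/K[0,0]*z,z]);return d["pose"][:3,:3]@c+d["pose"][:3,3]
for n,u,v in(("cap",361,170),("knob",404,246),("handle",432,287),("plate",340,260),("block",400,260),("glue",468,317),("table",320,320)):print(n,w(u,v).round(4))
clk=np.array([[366,376],[297,372],[231,348],[174,310]])/3.5+[260,140]-.35
p=ray(d,clk,.042)[:,:2]
t,th,e=fit(np.radians([0,15,30,45]),p);print("manual",t,np.degrees(th),e.round(4))
hsv=cv2.cvtColor(d["pixels"],cv2.COLOR_BGR2HSV)
roi=g[215:255,300:380]
bg=cv2.medianBlur(g,15)[215:255,300:380]
m=((bg.astype(int)-roi)>25).astype(np.uint8)
n,l,s,c=cv2.connectedComponentsWithStats(m)
for i in range(1,n):
    if s[i,4]>=3:
        yx=np.argwhere(l==i)[:,::-1]+[300,215]
        dd=np.linalg.norm(yx-[361,170],axis=1)
        print(c[i].round(1)+[300,215],s[i,4],yx[dd.argmax()],yx[dd.argmin()])
E
```

```text
cap [0.7107 0.0777 0.0708]
knob [0.5441 0.0197 0.105 ]
handle [ 0.4621 -0.0194  0.1124]
plate [0.5411 0.1373 0.0385]
block [0.5245 0.0244 0.0669]
glue [ 0.4056 -0.0998  0.0226]
table [0.431  0.1883 0.0012]
manual [0.71256849 0.07853608] -2.9507225046196845 [[-0.0005 -0.0007]
 [ 0.0004 -0.0001]
 [-0.0002  0.0002]
 [ 0.0003  0.0006]]
[374.5 221.1] 33 [376 225] [370 216]
[330.5 218. ] 10 [326 218] [335 218]
[349.5 217. ] 6 [347 217] [352 217]
[360. 217.] 3 [359 217] [361 217]
[309. 219.] 11 [304 219] [314 219]
[312.5 224.2] 20 [309 228] [317 219]
[375.6 228.4] 28 [379 234] [370 224]
[316.  229.9] 8 [314 232] [318 228]
[328.4 233.5] 22 [325 239] [331 228]
[363.3 231.5] 14 [364 233] [362 230]
[321.4 233.1] 8 [320 236] [323 231]
[345.6 239.6] 22 [344 246] [347 234]
[363.8 240.6] 20 [365 247] [363 235]
[332.7 239.2] 9 [332 242] [334 237]
[338.8 241.2] 8 [338 244] [340 239]
[376.7 242.5] 6 [377 245] [376 240]
[351.3 243.4] 10 [351 247] [352 241]
[358.  244.5] 6 [358 247] [358 242]
[370.5 244. ] 8 [371 247] [370 241]
[301.4 253.1] 12 [300 254] [303 253]
```

Run:
```python
from geo import *
d=dict(np.load("top0.npz"))
g=cv2.cvtColor(d["pixels"],cv2.COLOR_BGR2GRAY)
pv=np.array([.7126,.0785]);yaw=np.radians(-2.95)
z2=lambda a:np.array(a)/3.5+[260,140]-.35
def ang(p):
    v=p[:2]-pv; return np.degrees(np.arctan2(v[1],-v[0])+yaw), np.hypot(*v)   # left-positive relative
m=(g<45).astype(np.uint8)
n,l,s,c=cv2.connectedComponentsWithStats(m)
for i in range(1,n):
    if 360<c[i][0]<445 and 160<c[i][1]<300 and s[i,4]>15: print(s[i],c[i])
for n,u,z in(("cap",[352,104],.071),("knobdot",[529,374],.1085),("handle",[605,517],.112)):
    p=ray(d,z2(u),z)[0];print(n,p.round(4),ang(p))
a=ray(d,z2([[476,366],[580,382]]),.1075)
v=a[1]-a[0];print("bar",a.mean(0),np.linalg.norm(v),np.degrees(np.arctan2(v[1],v[0])))
# pointer
for s_ in (.15,-.15):pass
```

```text
[359 177  14  10  38] [365.28947368 182.34210526]
[364 191  38  34 712] [382.26123596 207.26264045]
[394 241  32  14 243] [409.29218107 247.93415638]
[387 251  25  25  72] [396.38888889 265.75      ]
[422 281  18  18 189] [431.13756614 288.65079365]
cap [0.7121 0.0791 0.071 ] (np.float64(45.407142334037374), np.float64(0.0007417073461034125))
knobdot [0.5412 0.0079 0.1085] (np.float64(-25.327051162497785), np.float64(0.1853588101317889))
handle [ 0.4614 -0.0203  0.112 ] (np.float64(-24.422977331591298), np.float64(0.26993402179340537))
bar [0.54143703 0.00830313 0.1075    ] 0.055472365278985906 -104.91494268052736
```

Run:
```python
from geo import *
for nm in("top0","side0"):
    d=dict(np.load(nm+".npz"));z=d["range_z"];K=d["camera_matrix"]
    v,u=np.mgrid[:480,:640]
    c=np.stack([(u-K[0,2])/K[0,0]*z,(v-K[1,2])/K[0,0]*z,z],-1)[z>0]
    w=c@d["pose"][:3,:3].T+d["pose"][:3,3]
    print(nm)
    for x in np.arange(.15,.7,.05):
        r=[]
        for y in np.arange(-.6,.3,.06):
            q=w[(abs(w[:,0]-x-.025)<.025)&(abs(w[:,1]-y-.03)<.03)]
            r.append(f"{q[:,2].max():5.2f}" if len(q) else "  -  ")
        print(f"{x:.2f}",*r)
```

```text
top0
0.15   -     -     -   -0.01 -0.00 -0.00 -0.01 -0.00 -0.01   -    0.45  0.31  0.00 -0.12 -0.01
0.20   -     -     -    0.01  0.01  0.01  0.01  0.00  0.64  0.64  0.48  0.31  0.00  0.01  0.00
0.25   -     -    0.00  0.06  0.22  0.22  0.19  0.17  0.64  0.61  0.25  0.00  0.01  0.01  0.01
0.30   -     -    0.01  0.06  0.22  0.22  0.19  0.17  0.15  0.12  0.03  0.01  0.01  0.01  0.01
0.35   -     -    0.00  0.01  0.01  0.01  0.01  0.01  0.03  0.00  0.01  0.01  0.01  0.01  0.01
0.40   -     -    0.00  0.02  0.00  0.00  0.00  0.03  0.03  0.06  0.01  0.01  0.00  0.01  0.01
0.45   -     -    0.00  0.02  0.02  0.06  0.07  0.01  0.00  0.11  0.07  0.01  0.00  0.00  0.01
0.50   -     -    0.01  0.02  0.02  0.11  0.11  0.00  0.00  0.11  0.11  0.05  0.05  0.04  0.00
0.55   -     -    0.01  0.02  0.01  0.13  0.13  0.00  0.04  0.07  0.11  0.08  0.05  0.05  0.04
0.60   -     -    0.00  0.01  0.00  0.13  0.13  0.01  0.04  0.05  0.11  0.09  0.05  0.05  0.05
0.65   -     -    0.01  0.00  0.00  0.01  0.03  0.00  0.05  0.05  0.08  0.07  0.05  0.05  0.05
side0
0.15  0.31  0.41  0.50  0.34   -     -     -
[... 300 characters left out ...]
 0.12  0.03  0.01  0.01  0.01  0.01
0.35   -     -    0.01  0.01  0.01  0.01  0.01  0.01  0.03  0.01  0.02  0.01  0.01  0.01  0.01
0.40   -     -    0.01  0.01  0.01  0.01  0.01  0.03  0.03  0.06  0.01  0.01  0.01  0.01  0.01
0.45   -     -    0.01  0.02  0.02  0.06  0.07  0.01  0.01  0.12  0.07  0.01  0.01  0.01  0.01
0.50   -     -     -     -     -    0.11  0.12  0.01   -    0.11  0.11  0.05  0.05  0.05  0.01
0.55   -     -     -     -     -    0.14  0.13  0.01  0.05  0.07  0.11  0.06  0.05  0.05  0.04
0.60   -     -     -     -     -    0.13  0.13   -    0.05  0.06  0.11  0.11  0.05  0.05  0.05
0.65   -     -    0.01  0.01  0.01  0.04  0.03   -    0.05  0.05  0.09  0.07  0.05  0.05  0.05
```

>>> step_arm(
  series=[
    [0.5,0,0,1,0],
    [0.5,0,0,1,0],
    [0.5,0,0,1,0],
    [0.5,0,0.2,1,0.5],
    [0.5,0.3,0.5,1,0.6],
    [0.5,0.8,1,0,0.6],
    [0.5,0.8,1,0,0.6],
    [0.5,0.8,1,0,0.6],
    [0.5,0.8,1,0,0.6],
    [0.5,0.8,1,0,0.6],
    [0.5,0.8,1,0,0.6],
    [0.5,0.8,1,0,0.6],
  ],
  squeeze=50,
)

```text
time: 1.3
tool_pos: [0.3427, -0.2939, 0.3685]
tool_rot: [-3.141, -0.0, 0.806]
contact_force: [0.7, -0.4, 0.2]
opening: 0.0458
```

>>> step_arm(
  series=[
    [0.5,0.8,1,0,0.6],
    [0.5,0.8,1,0,0.6],
    [0.5,0.8,1,0,0.6],
    [0.5,0.8,1,0,0.6],
    [0.5,0.8,1,0,0.6],
    [0.5,0.7,1,0,0.6],
    [0.5,0.6,1,0,0.6],
    [0.5,0,1,-0.5,0.6],
    [0.5,0,1,-0.5,0.6],
    [0.5,0,1,-0.5,0.6],
    [0.5,0,1,-0.5,0],
    [0.5,0,0,0,0],
  ],
)

```text
time: 2.5
tool_pos: [0.4736, -0.0176, 0.317]
tool_rot: [-3.138, -0.0, 1.287]
contact_force: [-0.2, -0.5, -0.6]
opening: 0.0458
```

>>> step_arm(
  series=[
    [0.5,0.7,0.3,-0.8,0.3],
    [0.5,0.7,0.3,-0.8,0],
    [0.5,0.7,0.3,-0.8,0],
    [0.5,0.6,0.14,-0.8,0],
    [0.5,0,0,-0.8,0],
    [0.5,0,0,-0.8,0],
    [0.5,0,0,-0.8,0],
    [0.5,0,0,-0.8,0],
    [0.5,0,0,-0.6,0],
    [0.5,0,0,0,0],
  ],
)

```text
time: 3.5
tool_pos: [0.5411, 0.0053, 0.1418]
tool_rot: [-3.137, 0.001, 1.307]
contact_force: [-0.5, -0.4, 0.2]
opening: 0.0457
```

```bash
cat > shot.py <<'E'
import sys
from cell import sensors, vision
from geo import *
def shot(tag,top=(260,140,470,310),side=(210,130,410,290)):
    r={}
    for n,b in(("top",top),("side",side)):
        d=vision.read_camera(n);r[n]=d;np.savez(f"{n}_{tag}.npz",**d)
        im=d["pixels"][b[1]:b[3],b[0]:b[2]]
        cv2.imwrite(f"pics/{n}_{tag}.png",cv2.resize(im,None,fx=3.5,fy=3.5,interpolation=cv2.INTER_CUBIC))
    s=sensors.observe();print({k:np.round(s[k],4) for k in("time","tool_pos","tool_rot","contact_force","torque","opening")})
    return r
if __name__=="__main__":shot(sys.argv[1])
E
python3 shot.py a
```

```text
{'time': np.float64(3.6), 'tool_pos': array([0.5425, 0.0053, 0.1441]), 'tool_rot': array([3.1414e+00, 2.0000e-04, 1.3074e+00]), 'contact_force': array([ 0.3831, -1.1809,  0.3989]), 'torque': array([-0.0647, -0.1048, -0.0051]), 'opening': np.float64(0.046)}
```

View pics/side_a.png

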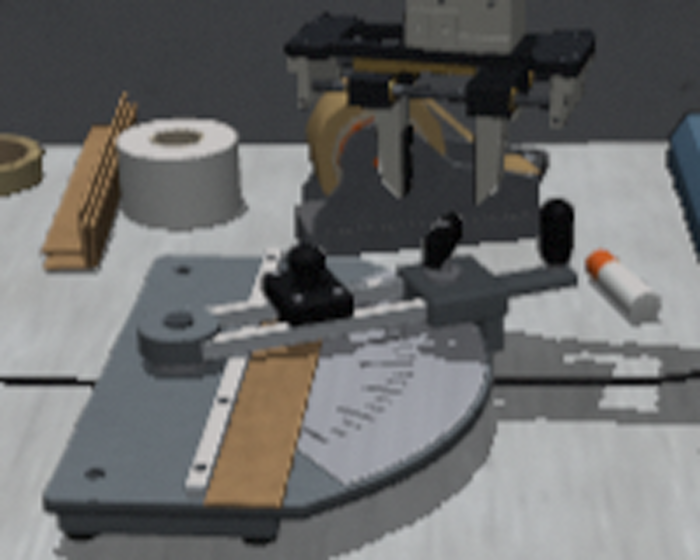

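View pics/top_a.png

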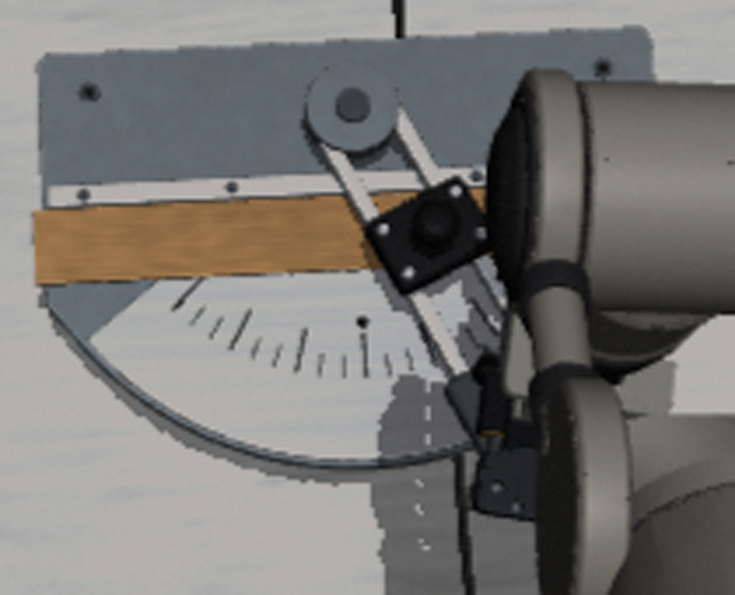

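The side view shows the fingers (395,195) and (487,203) straddling the bar at (441,240), so I'll go down and grip.

>>> step_arm(
  series=[
    [0.5,-0.04,0.08,-0.5,0],
    [0.5,0,0,-0.5,0],
    [0.5,0,0,-0.46,0],
    [0.5,0,0,-0.4,0],
    [0.5,0,0,0,0],
    [0,0,0,0,0],
    [0,0,0,0,0],
    [0,0,0,0,0],
    [0,0,0,0,0],
  ],
  squeeze=50,
)

```text
time: 4.5
tool_pos: [0.5414, 0.0079, 0.0976]
tool_rot: [3.141, -0.0, 1.308]
contact_force: [0.5, -0.1, 1.0]
opening: 0.0184
```

```bash
python3 shot.py b
```

```text
{'time': np.float64(4.6), 'tool_pos': array([0.542 , 0.0078, 0.0976]), 'tool_rot': array([ 3.1393e+00, -4.0000e-04,  1.3077e+00]), 'contact_force': array([ 3.4376, -0.0799,  0.8002]), 'torque': array([ 0.0704, -0.4597,  0.0978]), 'opening': np.float64(0.0133)}
```

View pics/side_b.png

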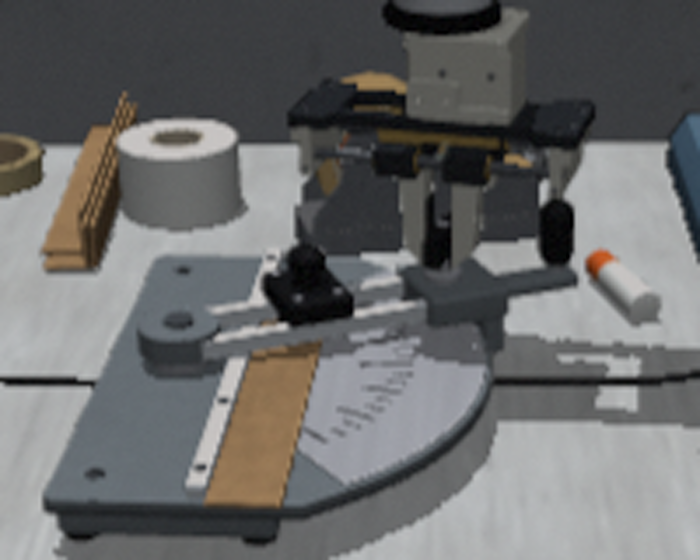

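The bar is gripped (opening 13 mm). Now I'll loosen it counterclockwise, letting the tool rise with the screw.

>>> step_arm(
  series=[
    [0,0,0,0.004,0.4],
    [0,0,0,0.004,0.6],
    [0,0,0,0.004,0.6],
    [0,0,0,0.004,0.6],
    [0,0,0,0.004,0.6],
    [0,0,0,0.004,0.6],
    [0,0,0,0.004,0.6],
    [0,0,0,0.004,0.6],
    [0,0,0,0.004,0.6],
  ],
)

```text
time: 5.5
tool_pos: [0.5419, 0.0078, 0.0974]
tool_rot: [3.14, 0.0, 1.725]
contact_force: [5.7, -0.4, -9.8]
opening: 0.0141
```

```bash
python3 shot.py c
```

```text
{'time': np.float64(5.6), 'tool_pos': array([0.5419, 0.0078, 0.0975]), 'tool_rot': array([3.1402e+00, 2.0000e-04, 1.7247e+00]), 'contact_force': array([ 5.9551, -0.9829, -8.2437]), 'torque': array([-0.0191, -0.9772, -0.0711]), 'opening': np.float64(0.0138)}
```

View pics/side_c.png

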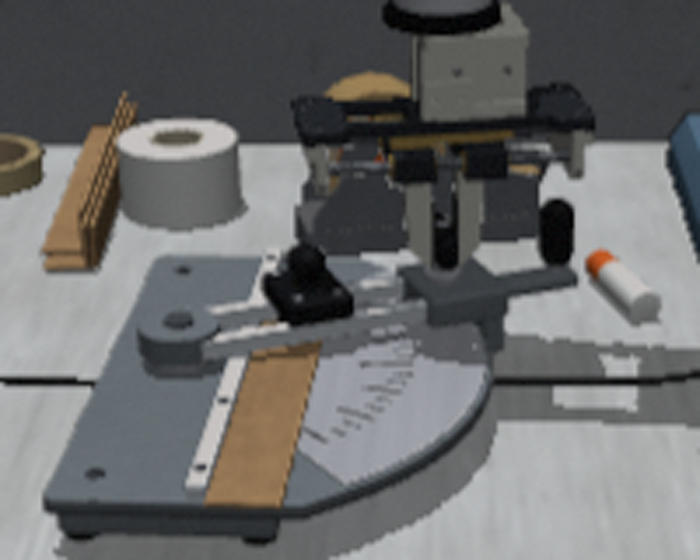

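>>> step_arm(
  series=[
    [0,0,0,0,0.6],
    [0,0,0,0,0.6],
    [0,0,0,0,0.6],
    [0,0,0,0,0.6],
    [0,0,0,0,0.6],
  ],
)

```text
time: 6.1
tool_pos: [0.5419, 0.0078, 0.0974]
tool_rot: [3.14, 0.0, 1.965]
contact_force: [5.9, -0.7, -9.5]
opening: 0.0137
```

```bash
python3 shot.py d
```

```text
{'time': np.float64(6.2), 'tool_pos': array([0.5419, 0.0078, 0.0974]), 'tool_rot': array([3.1403e+00, 4.0000e-04, 1.9647e+00]), 'contact_force': array([ 4.6237, -0.5962, -8.6815]), 'torque': array([-0.0516, -0.9685, -0.0677]), 'opening': np.float64(0.0137)}
```

>>> step_arm(
  series=[
    [0,0,0,-0.03,0.6],
    [0,0,0,0,0.6],
    [0,0,0,0,0.6],
    [0,0,0,0,0.6],
    [0,0,0,0,0.6],
    [0,0,0,0,0.6],
  ],
)

```text
time: 6.8
tool_pos: [0.5419, 0.0078, 0.0974]
tool_rot: [3.14, 0.001, 2.253]
contact_force: [3.0, -1.1, -3.7]
opening: 0.0136
```

```bash
cat > st.py <<'E'
from cell import sensors
import numpy as np
s=sensors.observe();print({k:np.round(s[k],4).tolist() for k in("time","tool_pos","tool_rot","contact_force","torque","opening","qpos")})
E
python3 st.py
```

```text
{'time': 6.8, 'tool_pos': [0.5419, 0.0078, 0.0974], 'tool_rot': [3.1403, 0.001, 2.2532], 'contact_force': [3.0353, -1.1001, -3.6721], 'torque': [-0.0343, -0.6451, -0.1587], 'opening': 0.0136, 'qpos': [-0.1272, 0.5311, 1.6686, 0.0003, 0.9403, -0.8098]}
```

>>> step_arm(
  series=[
    [0,0,0,0,0.6],
    [0,0,0,0,0.6],
    [0,0,0,0,0.6],
    [0,0,0,0,0.6],
    [0,0,0,0,0.6],
    [0,0,0,0,0.6],
    [0,0,0,0,0.6],
    [0,0,0,0,0.6],
    [0,0,0,0,0.6],
    [0,0,0,0,0.6],
    [0,0,0,0,0.6],
    [0,0,0,0,0.6],
  ],
)

```text
time: 8.0
tool_pos: [0.5418, 0.0078, 0.0974]
tool_rot: [3.141, 0.001, 2.829]
contact_force: [4.1, -0.1, -3.4]
opening: 0.0136
```

```bash
python3 st.py;python3 shot.py e
```

```text
{'time': 8.0, 'tool_pos': [0.5418, 0.0078, 0.0974], 'tool_rot': [3.1411, 0.0015, 2.8292], 'contact_force': [4.0965, -0.0978, -3.4185], 'torque': [0.0192, -0.5731, -0.1694], 'opening': 0.0136, 'qpos': [-0.1272, 0.5311, 1.6686, 0.0002, 0.9404, -1.3858]}
{'time': np.float64(8.1), 'tool_pos': array([0.5418, 0.0078, 0.0974]), 'tool_rot': array([3.1412e+00, 1.4000e-03, 2.8279e+00]), 'contact_force': array([ 3.166 ,  0.1934, -4.2108]), 'torque': array([-0.0094, -0.7997, -0.0476]), 'opening': np.float64(0.014)}
```

View pics/side_e.png

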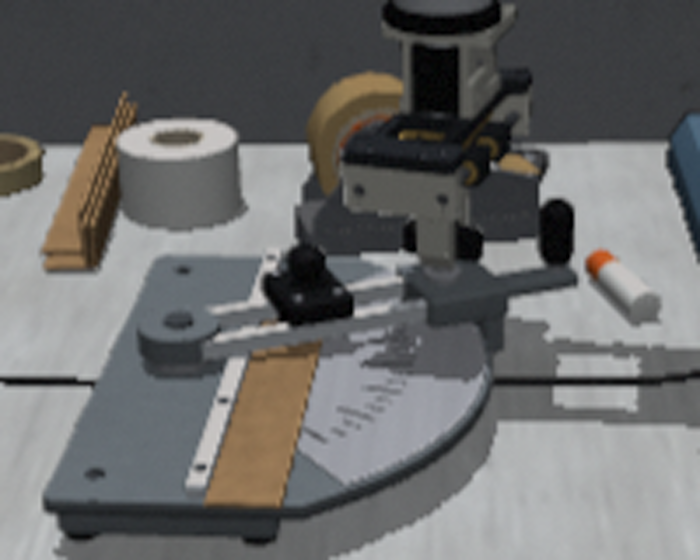

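>>> step_arm(
  series=[
    [0,0,0,0,0.6],
    [0,0,0,0,0.6],
    [0,0,0,0,0],
    [0.6,0,0,0,0],
    [0.6,0,0,0,0],
    [0.6,0,0,0,0],
    [0.6,0,0,0.6,0],
    [0.6,0,0,0.6,0],
    [0.6,0,0,0.8,0],
    [0.6,0,0,0,0],
  ],
)

```text
time: 9.1
tool_pos: [0.5424, 0.0078, 0.1498]
tool_rot: [3.141, 0.005, 2.924]
contact_force: [1.1, 0.7, 0.3]
opening: 0.0552
```

```bash
python3 st.py;python3 shot.py f
```

```text
{'time': 9.1, 'tool_pos': [0.5424, 0.0078, 0.1498], 'tool_rot': [3.1411, 0.0045, 2.9235], 'contact_force': [1.0709, 0.6977, 0.2518], 'torque': [0.1004, -0.1555, -0.0367], 'opening': 0.0552, 'qpos': [-0.1269, 0.4634, 1.614, 0.0001, 1.0596, -1.4797]}
{'time': np.float64(9.2), 'tool_pos': array([0.541 , 0.008 , 0.1473]), 'tool_rot': array([3.1415e+00, 2.0000e-04, 2.9236e+00]), 'contact_force': array([-0.099 ,  1.2888, -1.3391]), 'torque': array([ 0.0934, -0.1458, -0.0162]), 'opening': np.float64(0.0547)}
```

View pics/side_f.png

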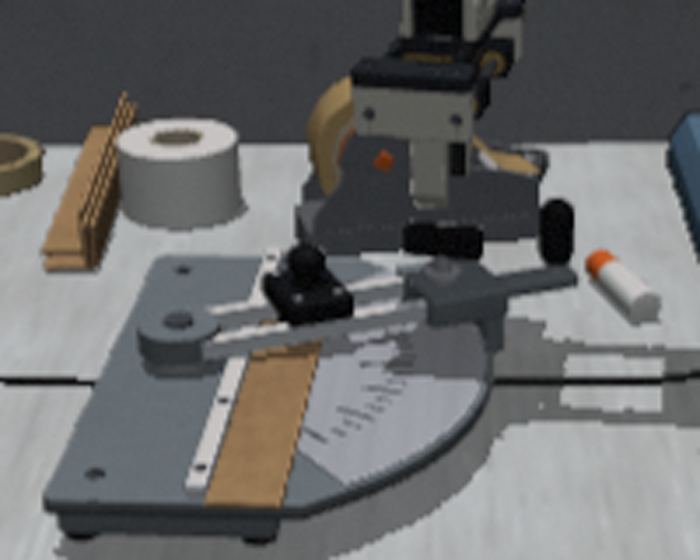

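View pics/top_f.png

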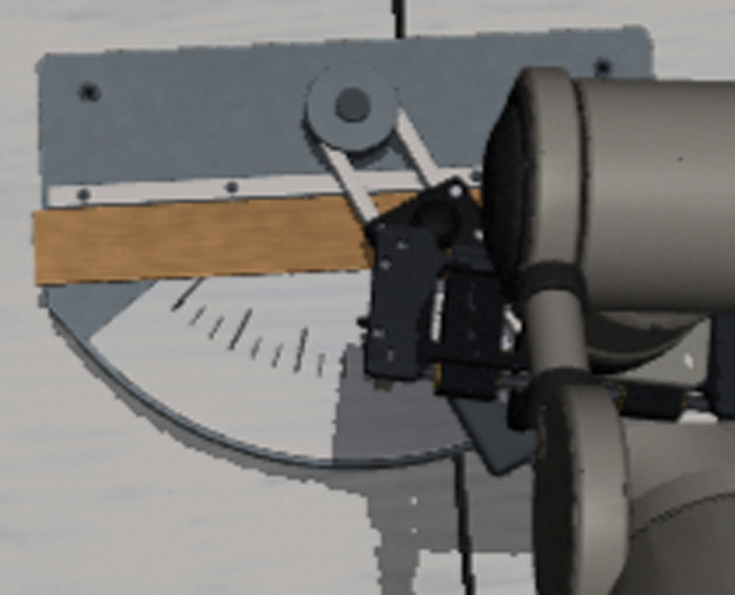

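>>> step_arm(
  series=[
    [0.6,-0.8,-0.3,0,0],
    [0.6,-0.8,-0.3,0,0],
    [0.6,-0.8,-0.3,0,0],
    [0.6,-0.77,-0.28,0,0],
    [0.6,0,0,0,0],
    [0.6,0,0,-0.6,0],
    [0.6,0,0,-0.6,0],
    [0.6,0,0,-0.5,0],
    [0.6,0,0,-0.33,0],
    [0.6,0,0,0,0],
  ],
)

```text
time: 10.2
tool_pos: [0.4615, -0.0213, 0.0953]
tool_rot: [3.141, -0.003, 2.924]
contact_force: [0.3, 0.6, 1.0]
opening: 0.0552
```

```bash
python3 st.py;python3 shot.py g
```

```text
{'time': 10.2, 'tool_pos': [0.4615, -0.0213, 0.0953], 'tool_rot': [3.1414, -0.0027, 2.9238], 'contact_force': [0.3351, 0.5912, 0.9521], 'torque': [0.0714, -0.1114, 0.0171], 'opening': 0.0552, 'qpos': [-0.2123, 0.4189, 1.8865, 0.0002, 0.8388, -1.5655]}
{'time': np.float64(10.3), 'tool_pos': array([ 0.4622, -0.0215,  0.0966]), 'tool_rot': array([ 3.1415e+00, -2.0000e-04,  2.9239e+00]), 'contact_force': array([ 0.1092,  0.2249, -0.4311]), 'torque': array([ 0.0804, -0.198 ,  0.0414]), 'opening': np.float64(0.0549)}
```

View pics/side_g.png

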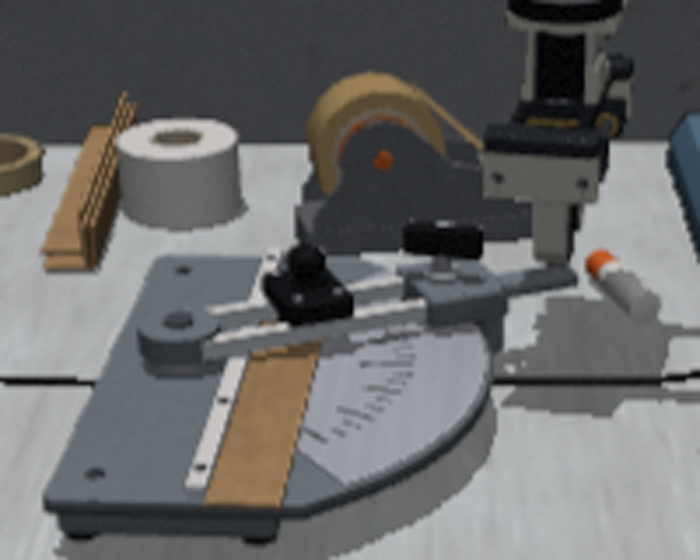

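>>> step_arm(
  series=[
    [0,0,0,0,0],
    [0,0,0,0,0],
    [0,0,0,0,0],
    [0,0,0,0,0],
    [0,0,0,0,0],
  ],
  squeeze=20,
)

```text
time: 10.8
tool_pos: [0.4612, -0.0219, 0.0967]
tool_rot: [-3.141, -0.001, 2.924]
contact_force: [-2.9, -1.9, 2.8]
opening: 0.0245
```

```bash
python3 st.py
python3 - <<'E'
import numpy as np
pv=np.array([.7126,.0785])
from cell import sensors
p=sensors.observe()["tool_pos"][:2];v=p-pv;a0=np.arctan2(v[1],-v[0])-np.radians(2.95);print(np.degrees(a0),np.hypot(*v))
a=np.linspace(a0,np.radians(30),23)
P=pv+np.hypot(*v)*np.c_[-np.cos(a+np.radians(2.95)),np.sin(a+np.radians(2.95))]
print((np.diff(P,axis=0)/.025).round(2).tolist(),P[-1],(a[1]-a[0])/.08)
E
```

```text
{'time': 10.8, 'tool_pos': [0.4612, -0.0219, 0.0967], 'tool_rot': [-3.141, -0.0013, 2.9239], 'contact_force': [-2.8658, -1.8851, 2.7771], 'torque': [-0.3313, 0.4608, -0.053], 'opening': 0.0245, 'qpos': [-0.2132, 0.4157, 1.8867, -0.0008, 0.8404, -1.5658]}
-24.713899858260405 0.2706526319331519
[[-0.16, 0.44], [-0.15, 0.45], [-0.13, 0.45], [-0.11, 0.46], [-0.09, 0.46], [-0.07, 0.47], [-0.05, 0.47], [-0.03, 0.47], [-0.01, 0.47], [0.02, 0.47], [0.04, 0.47], [0.06, 0.47], [0.08, 0.46], [0.1, 0.46], [0.12, 0.46], [0.14, 0.45], [0.16, 0.44], [0.17, 0.44], [0.19, 0.43], [0.21, 0.42], [0.23, 0.41], [0.25, 0.4]] [0.48548305 0.22570985] 0.5425782381438087
```

>>> step_arm(
  series=[
    [0,-0.16,0.44,0,-0.54],
    [0,-0.15,0.45,0,-0.54],
    [0,-0.13,0.45,0,-0.54],
    [0,-0.11,0.46,0,-0.54],
    [0,-0.09,0.46,0,-0.54],
    [0,-0.07,0.47,0,-0.54],
    [0,-0.05,0.47,0,-0.54],
    [0,-0.03,0.47,0,-0.54],
    [0,-0.01,0.47,0,-0.54],
    [0,0.02,0.47,0,-0.54],
    [0,0.04,0.47,0,-0.54],
  ],
)

```text
time: 11.9
tool_pos: [0.4432, 0.1057, 0.0967]
tool_rot: [-3.141, -0.0, 2.447]
contact_force: [-1.6, -2.0, 1.0]
opening: 0.0244
```

>>> step_arm(
  series=[
    [0,0.06,0.47,0,-0.54],
    [0,0.08,0.46,0,-0.54],
    [0,0.1,0.46,0,-0.54],
    [0,0.12,0.46,0,-0.54],
    [0,0.14,0.45,0,-0.54],
    [0,0.16,0.44,0,-0.54],
    [0,0.17,0.44,0,-0.54],
    [0,0.19,0.43,0,-0.54],
    [0,0.21,0.42,0,-0.54],
    [0,0.23,0.41,0,-0.54],
    [0,0.25,0.4,0,-0.54],
    [0,0,0,0,0],
  ],
)

```text
time: 13.1
tool_pos: [0.4866, 0.2277, 0.0967]
tool_rot: [3.14, -0.001, 1.973]
contact_force: [-0.9, 1.9, 2.9]
opening: 0.0246
```

```bash
python3 st.py;python3 shot.py h
```

```text
{'time': 13.1, 'tool_pos': [0.4866, 0.2277, 0.0967], 'tool_rot': [3.1404, -0.001, 1.9732], 'contact_force': [-0.9403, 1.9439, 2.9141], 'torque': [0.2651, 0.13, -0.2771], 'opening': 0.0246, 'qpos': [0.2943, 0.5252, 1.6823, 0.0014, 0.933, -0.1089]}
{'time': np.float64(13.2), 'tool_pos': array([0.4859, 0.2267, 0.0967]), 'tool_rot': array([ 3.1412e+00, -6.0000e-04,  1.9746e+00]), 'contact_force': array([-1.413 ,  2.2909,  1.3174]), 'torque': array([ 0.4126,  0.1456, -0.1672]), 'opening': np.float64(0.0242)}
```

View pics/side_h.png

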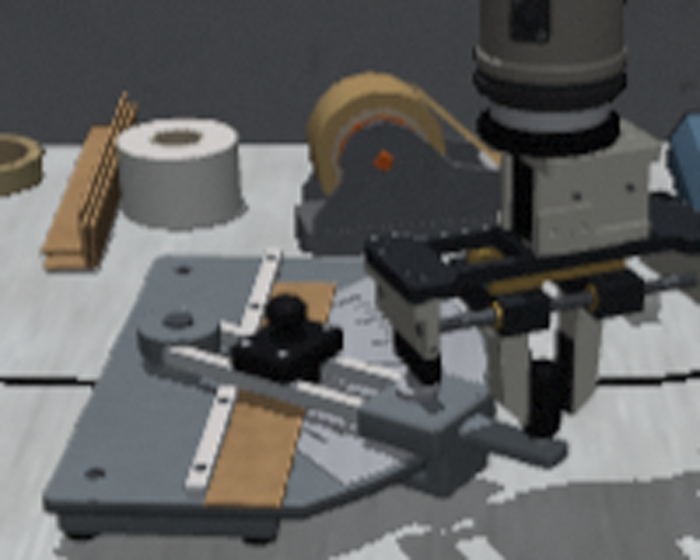

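View pics/top_h.png

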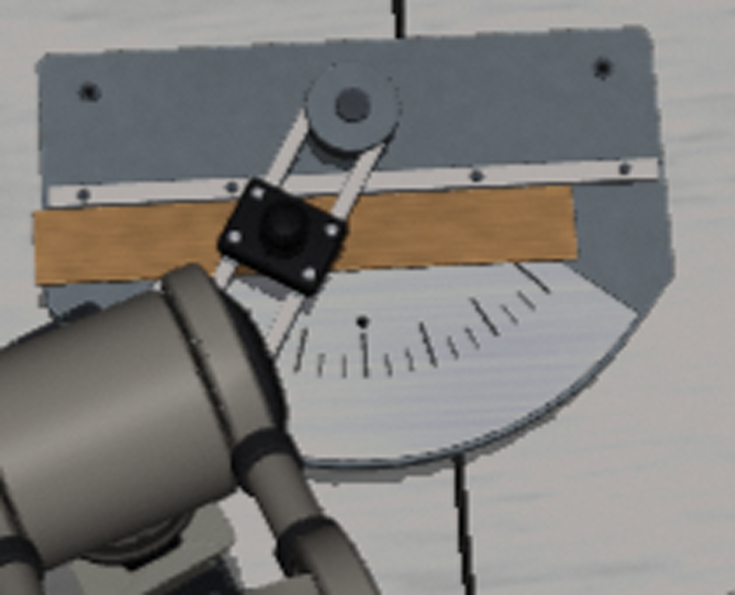

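Swung to about 30 degrees by kinematics. I'll release and move to the right so the pointer and mark can be checked directly.

>>> step_arm(
  series=[
    [0.6,0,0,0,0],
    [0.6,0,0,0,0],
    [0.6,0,0,0,0],
    [0.6,0,0,1,0],
    [0.6,0,0,1,0],
    [0.6,0,-1,0.5,0],
    [0.6,0,-1,0,0],
    [0.6,0,-1,0,0],
    [0.6,0,-1,0,0],
    [0.6,0,-1,0,0],
    [0.6,0,-1,0,0],
    [0.6,0,-1,0,0],
  ],
)

```text
time: 14.4
tool_pos: [0.486, 0.0502, 0.1592]
tool_rot: [3.141, 0.0, 1.974]
contact_force: [0.3, -0.3, -0.8]
opening: 0.0552
```

>>> step_arm(
  series=[
    [0.6,0,-1,0,0],
    [0.6,0,-1,0,0],
    [0.6,0,0,0,0],
  ],
)

```text
time: 14.7
tool_pos: [0.4862, -0.0011, 0.1592]
tool_rot: [-3.142, 0.001, 1.971]
contact_force: [-0.5, 0.2, 1.0]
opening: 0.0551
```

```bash
python3 st.py;python3 shot.py i
```

```text
{'time': 14.7, 'tool_pos': [0.4862, -0.0011, 0.1592], 'tool_rot': [-3.1416, 0.0009, 1.9706], 'contact_force': [-0.4956, 0.2065, 0.9669], 'torque': [0.0312, -0.0766, 0.0182], 'opening': 0.0551, 'qpos': [-0.1596, 0.3618, 1.7524, -0.001, 1.0269, -0.5589]}
{'time': np.float64(14.8), 'tool_pos': array([0.486 , 0.0011, 0.1591]), 'tool_rot': array([ 3.1415e+00, -2.0000e-04,  1.9719e+00]), 'contact_force': array([ 0.5824, -0.4616, -0.1385]), 'torque': array([ 0.0258, -0.1925,  0.0391]), 'opening': np.float64(0.0549)}
```

View pics/top_i.png

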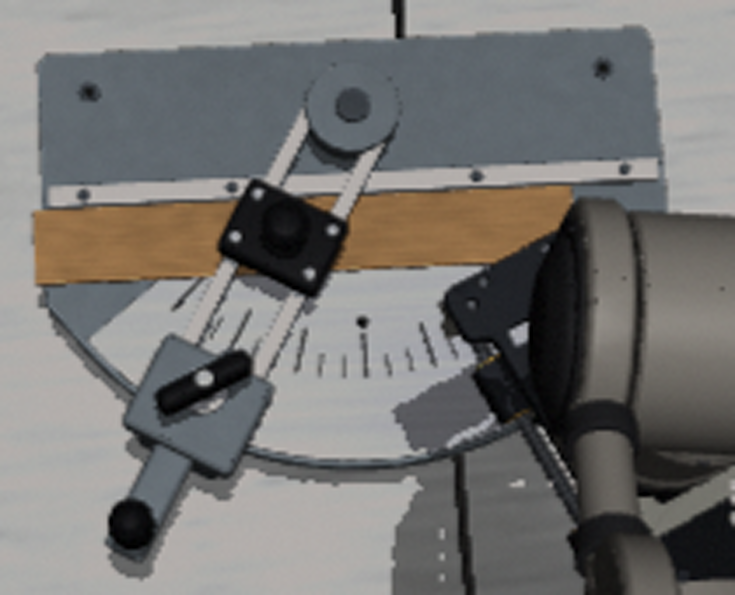

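Run:
```python
from geo import *
d=dict(np.load("top_i.npz"))
im=d["pixels"][210:290,285:365]
cv2.imwrite("pics/zi.png",cv2.resize(im,None,fx=7,fy=7,interpolation=cv2.INTER_CUBIC))
z2=lambda a:np.array(a)/3.5+[260,140]-.35
# refit with both sides: 0,15,-15,-30,-45 (top_h) and 30,45
clk=z2([[366,376],[297,372],[231,348],[174,310],[435,367],[497,334],[550,293]])
p=ray(d,clk,.042)[:,:2]
A=np.radians([0,15,30,45,-15,-30,-45])
t,th,e=fit(A,p);print(t,np.degrees(th),e.round(4).tolist())
pv=t
def ang(p):
    v=p[:2]-pv; return np.degrees(np.arctan2(v[1],-v[0])+th), np.hypot(*v)
for n,u,z in(("cap",[352,104],.071),("knobdot",[204,378],.1085),("handle",[131,523],.112)):
    p=ray(d,z2(u),z)[0];print(n,p.round(4),ang(p))
a=ray(d,z2([[157,404],[250,358]]),.1075)
v=a[1]-a[0];print("bar",a.mean(0),np.linalg.norm(v),np.degrees(np.arctan2(v[1],v[0])))
```

```text
[0.71214458 0.0782313 ] -3.2511377956751444 [[-0.0009, -0.0002], [0.0002, 0.0004], [-0.0002, 0.0006], [0.0005, 0.0008], [0.001, -0.0005], [-0.0012, -0.0007], [0.0006, -0.0004]]
cap [0.7121 0.0791 0.071 ] (np.float64(84.1446654292165), np.float64(0.0008238264395717062))
knobdot [0.5569 0.1794 0.1085] (np.float64(29.838743708313853), np.float64(0.18528940616113487))
handle [0.4837 0.2253 0.112 ] (np.float64(29.519574679216706), np.float64(0.2716410598251752))
bar [0.55553517 0.1797444  0.1075    ] 0.05523676420038721 -69.23277959082746
```

View pics/zi.png

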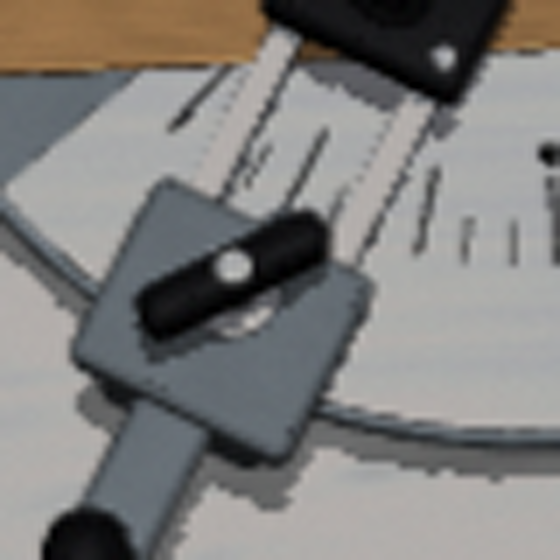

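>>> step_arm(
  series=[
    [0.5,0.33,0.92,0,-0.2],
    [0.5,0.5,1,0,0],
    [0.5,0.4,1,0,0],
    [0.5,0.4,1,0,0],
    [0.5,0.4,1,0,0],
    [0.5,0.4,1,0,0],
    [0.5,0.4,1,0,0],
    [0.5,0,0.2,0,0],
    [0.5,0,0,0,0],
    [0.5,0,0,-0.6,0],
    [0.5,0,0,-0.6,0],
    [0.5,0,0,0,0],
  ],
)

```text
time: 16.0
tool_pos: [0.5551, 0.1784, 0.1273]
tool_rot: [-3.137, -0.001, 1.957]
contact_force: [-0.4, -0.1, 0.2]
opening: 0.0452
```

```bash
python3 st.py;python3 shot.py j
```

```text
{'time': 16.0, 'tool_pos': [0.5551, 0.1784, 0.1273], 'tool_rot': [-3.1371, -0.0007, 1.9569], 'contact_force': [-0.4165, -0.0502, 0.1629], 'torque': [-0.056, -0.0916, -0.0256], 'opening': 0.0452, 'qpos': [0.1796, 0.5602, 1.5123, -0.0003, 1.0736, -0.2063]}
{'time': np.float64(16.1), 'tool_pos': array([0.5566, 0.1788, 0.1293]), 'tool_rot': array([-3.141 ,  0.    ,  1.9568]), 'contact_force': array([ 0.4048,  0.3193, -0.3695]), 'torque': array([ 0.0549, -0.1686, -0.0303]), 'opening': np.float64(0.0462)}
```

View pics/side_j.png

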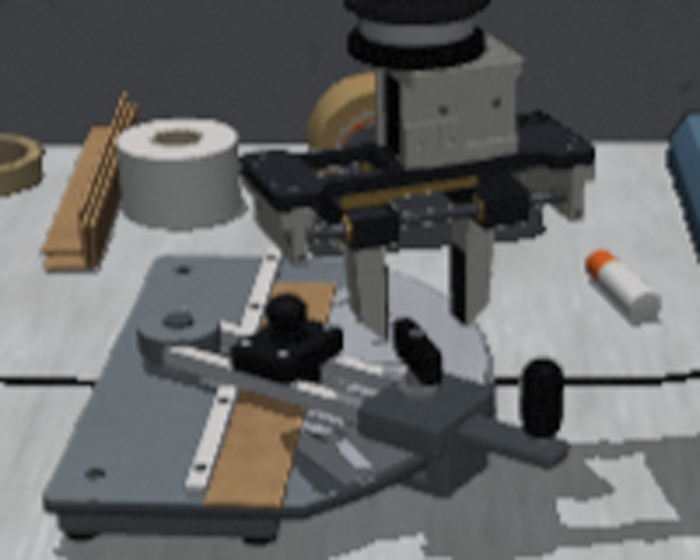

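>>> step_arm(
  series=[
    [0.5,0.01,0.01,-0.5,0],
    [0.5,0,0,-0.5,0],
    [0.5,0,0,-0.3,0],
    [0.5,0,0,0,0],
    [0,0,0,0,0],
    [0,0,0,0,0],
    [0,0,0,0,0],
    [0,0,0,0,0],
    [0,0,0,0,0],
  ],
  squeeze=50,
)

```text
time: 17.0
tool_pos: [0.5575, 0.1797, 0.097]
tool_rot: [3.141, 0.0, 1.957]
contact_force: [0.8, 0.1, 0.5]
opening: 0.0139
```

```bash
python3 st.py;python3 shot.py k
```

```text
{'time': 17.0, 'tool_pos': [0.5575, 0.1797, 0.097], 'tool_rot': [3.1406, 0.0002, 1.9572], 'contact_force': [0.7534, 0.0743, 0.4869], 'torque': [0.0255, -0.2257, -0.1121], 'opening': 0.0139, 'qpos': [0.181, 0.5984, 1.5393, 0.0, 1.0028, -0.2054]}
{'time': np.float64(17.1), 'tool_pos': array([0.5574, 0.1797, 0.097 ]), 'tool_rot': array([3.1407e+00, 1.0000e-04, 1.9572e+00]), 'contact_force': array([ 0.9429, -0.0191,  1.179 ]), 'torque': array([ 0.0231, -0.1902, -0.0746]), 'opening': np.float64(0.0138)}
```

View pics/top_k.png

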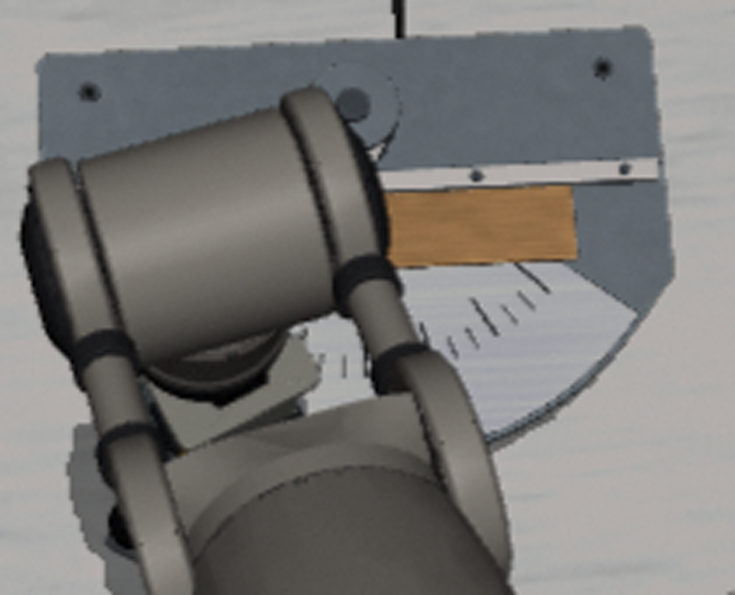

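>>> step_arm(
  series=[
    [0,0,0,0,-0.4],
    [0,0,0,0,-0.4],
    [0,0,0,0,-0.4],
    [0,0,0,0,-0.4],
    [0,0,0,0,-0.4],
    [0,0,0,0,-0.4],
    [0,0,0,0,-0.4],
    [0,0,0,0,-0.4],
  ],
)

```text
time: 17.9
tool_pos: [0.5576, 0.1797, 0.0969]
tool_rot: [3.14, 0.0, 1.701]
contact_force: [1.4, 0.5, 0.5]
opening: 0.014
```

```bash
python3 st.py
```

```text
{'time': 17.9, 'tool_pos': [0.5576, 0.1797, 0.0969], 'tool_rot': [3.1404, 0.0001, 1.7006], 'contact_force': [1.405, 0.4773, 0.5073], 'torque': [0.0203, -0.2427, 0.1715], 'opening': 0.014, 'qpos': [0.1811, 0.5985, 1.5392, -0.0002, 1.0027, 0.0514]}
```

>>> step_arm(
  series=[
    [0,0,0,0,-0.3],
    [0,0,0,0,-0.3],
    [0,0,0,0,-0.3],
    [0,0,0,0,-0.3],
    [0,0,0,0,-0.3],
    [0,0,0,0,-0.3],
    [0,0,0,0,-0.3],
    [0,0,0,0,-0.3],
  ],
)

```text
time: 18.7
tool_pos: [0.5576, 0.1797, 0.0969]
tool_rot: [3.14, -0.0, 1.507]
contact_force: [3.0, 0.2, 3.0]
opening: 0.0136
```

```bash
python3 st.py
```

```text
{'time': 18.7, 'tool_pos': [0.5576, 0.1797, 0.0969], 'tool_rot': [3.1404, -0.0002, 1.5074], 'contact_force': [2.9841, 0.1766, 3.0282], 'torque': [0.0396, -0.6631, 0.198], 'opening': 0.0136, 'qpos': [0.181, 0.5985, 1.5392, -0.0001, 1.0026, 0.2444]}
```

>>> step_arm(
  series=[
    [0,0,0,0,-0.2],
    [0,0,0,0,-0.2],
    [0,0,0,0,-0.2],
    [0,0,0,0,-0.2],
    [0,0,0,0,-0.2],
    [0,0,0,0,-0.2],
    [0,0,0,0,-0.2],
    [0,0,0,0,-0.2],
  ],
)

```text
time: 19.5
tool_pos: [0.5577, 0.1797, 0.0969]
tool_rot: [3.14, -0.0, 1.38]
contact_force: [5.6, -0.2, 4.0]
opening: 0.0135
```

```bash
python3 st.py
```

```text
{'time': 19.5, 'tool_pos': [0.5577, 0.1797, 0.0969], 'tool_rot': [3.1403, -0.0004, 1.3801], 'contact_force': [5.5862, -0.2091, 4.0055], 'torque': [0.0234, -0.9351, 0.1648], 'opening': 0.0135, 'qpos': [0.181, 0.5986, 1.5391, -0.0001, 1.0025, 0.3718]}
```

>>> step_arm(
  series=[
    [0,0,0,0,-0.2],
    [0,0,0,0,-0.2],
    [0,0,0,0,-0.2],
    [0,0,0,0,-0.2],
    [0,0,0,0,-0.2],
    [0,0,0,0,-0.2],
    [0,0,0,0,-0.2],
    [0,0,0,0,-0.2],
  ],
)

```text
time: 20.3
tool_pos: [0.5577, 0.1797, 0.0969]
tool_rot: [3.14, -0.001, 1.252]
contact_force: [6.3, 1.2, 4.4]
opening: 0.014
```

```bash
python3 st.py
```

```text
{'time': 20.3, 'tool_pos': [0.5577, 0.1797, 0.0969], 'tool_rot': [3.1403, -0.0005, 1.2521], 'contact_force': [6.3272, 1.2105, 4.3637], 'torque': [0.0325, -0.9285, 0.1802], 'opening': 0.014, 'qpos': [0.181, 0.5987, 1.5391, -0.0002, 1.0025, 0.4998]}
```

>>> step_arm(
  series=[
    [0,0,0,0,-0.2],
    [0,0,0,0,-0.2],
    [0,0,0,0,-0.2],
    [0,0,0,0,-0.2],
    [0,0,0,0,-0.2],
    [0,0,0,0,-0.2],
    [0,0,0,0,-0.2],
    [0,0,0,0,-0.2],
  ],
)

```text
time: 21.1
tool_pos: [0.5577, 0.1797, 0.0969]
tool_rot: [3.14, -0.001, 1.124]
contact_force: [5.7, -0.6, 4.4]
opening: 0.0134
```

```bash
python3 st.py
```

```text
{'time': 21.1, 'tool_pos': [0.5577, 0.1797, 0.0969], 'tool_rot': [3.1403, -0.0007, 1.124], 'contact_force': [5.6709, -0.5637, 4.4436], 'torque': [0.0925, -0.9575, 0.2264], 'opening': 0.0134, 'qpos': [0.181, 0.5987, 1.539, -0.0002, 1.0025, 0.6278]}
```

>>> step_arm(
  series=[
    [0,0,0,0,-0.2],
    [0,0,0,0,-0.2],
    [0,0,0,0,-0.2],
    [0,0,0,0,-0.2],
    [0,0,0,0,-0.2],
    [0,0,0,0,-0.2],
  ],
)

```text
time: 21.7
tool_pos: [0.5578, 0.1796, 0.0969]
tool_rot: [3.14, -0.001, 1.028]
contact_force: [5.9, 0.4, 4.3]
opening: 0.0137
```

```bash
python3 st.py
```

```text
{'time': 21.7, 'tool_pos': [0.5578, 0.1796, 0.0969], 'tool_rot': [3.1403, -0.0009, 1.028], 'contact_force': [5.9057, 0.355, 4.3202], 'torque': [0.0433, -0.9874, 0.2173], 'opening': 0.0137, 'qpos': [0.1809, 0.5987, 1.539, -0.0003, 1.0024, 0.7239]}
```

>>> step_arm(
  series=[
    [0,0,0,0,-0.15],
    [0,0,0,0,-0.15],
    [0,0,0,0,-0.15],
    [0,0,0,0,-0.15],
    [0,0,0,0,-0.15],
    [0,0,0,0,-0.15],
  ],
)

```text
time: 22.3
tool_pos: [0.5578, 0.1796, 0.0969]
tool_rot: [3.14, -0.001, 0.956]
contact_force: [6.5, 0.3, 4.1]
opening: 0.0136
```

```bash
python3 st.py
```

```text
{'time': 22.3, 'tool_pos': [0.5578, 0.1796, 0.0969], 'tool_rot': [3.1403, -0.001, 0.9562], 'contact_force': [6.5439, 0.3183, 4.1261], 'torque': [0.0336, -0.9559, 0.1889], 'opening': 0.0136, 'qpos': [0.1809, 0.5987, 1.539, -0.0003, 1.0023, 0.7957]}
```

>>> step_arm(
  series=[
    [0,0,0,0,-0.15],
    [0,0,0,0,-0.15],
    [0,0,0,0,-0.15],
    [0,0,0,0,-0.15],
    [0,0,0,0,-0.15],
    [0,0,0,0,-0.15],
  ],
)

```text
time: 22.9
tool_pos: [0.5578, 0.1796, 0.0969]
tool_rot: [3.14, -0.001, 0.884]
contact_force: [6.1, -0.5, 4.2]
opening: 0.0139
```

```bash
python3 st.py
```

```text
{'time': 22.9, 'tool_pos': [0.5578, 0.1796, 0.0969], 'tool_rot': [3.1403, -0.0011, 0.8841], 'contact_force': [6.1316, -0.5378, 4.248], 'torque': [-0.0171, -0.9859, 0.1494], 'opening': 0.0139, 'qpos': [0.1808, 0.5987, 1.5389, -0.0003, 1.0023, 0.8677]}
```

>>> step_arm(
  series=[
    [0,0,0,0,-0.15],
    [0,0,0,0,-0.15],
    [0,0,0,0,-0.15],
    [0,0,0,0,-0.15],
    [0,0,0,0,-0.15],
    [0,0,0,0,-0.15],
  ],
)

```text
time: 23.5
tool_pos: [0.5579, 0.1795, 0.0969]
tool_rot: [3.14, -0.001, 0.812]
contact_force: [5.9, 0.5, 4.0]
opening: 0.0136
```

```bash
python3 st.py
```

```text
{'time': 23.5, 'tool_pos': [0.5579, 0.1795, 0.0969], 'tool_rot': [3.1403, -0.0011, 0.8122], 'contact_force': [5.8676, 0.5226, 3.9707], 'torque': [-0.0047, -0.9727, 0.1827], 'opening': 0.0136, 'qpos': [0.1808, 0.5987, 1.5389, -0.0004, 1.0023, 0.9397]}
```

>>> step_arm(
  series=[
    [0,0,0,0,-0.15],
    [0,0,0,0,-0.15],
    [0,0,0,0,-0.15],
    [0,0,0,0,-0.15],
    [0,0,0,0,-0.15],
    [0,0,0,0,-0.15],
  ],
)

```text
time: 24.1
tool_pos: [0.5579, 0.1795, 0.097]
tool_rot: [3.14, -0.001, 0.74]
contact_force: [6.6, 0.5, 3.9]
opening: 0.0138
```

```bash
python3 st.py
```

```text
{'time': 24.1, 'tool_pos': [0.5579, 0.1795, 0.097], 'tool_rot': [3.1403, -0.0012, 0.7403], 'contact_force': [6.5574, 0.4733, 3.8901], 'torque': [-0.0557, -0.9355, 0.2264], 'opening': 0.0138, 'qpos': [0.1808, 0.5987, 1.5389, -0.0005, 1.0024, 1.0116]}
```

>>> step_arm(
  series=[
    [0,0,0,0,-0.12],
    [0,0,0,0,-0.12],
    [0,0,0,0,-0.12],
    [0,0,0,0,-0.12],
    [0,0,0,0,-0.12],
    [0,0,0,0,-0.12],
  ],
)

```text
time: 24.7
tool_pos: [0.5579, 0.1795, 0.097]
tool_rot: [3.14, -0.001, 0.683]
contact_force: [5.5, 0.0, 4.9]
opening: 0.0134
```

```bash
python3 st.py
```

```text
{'time': 24.7, 'tool_pos': [0.5579, 0.1795, 0.097], 'tool_rot': [3.1403, -0.0013, 0.6828], 'contact_force': [5.4524, 0.0277, 4.9219], 'torque': [-0.0614, -0.9488, 0.2388], 'opening': 0.0134, 'qpos': [0.1808, 0.5986, 1.5388, -0.0005, 1.0024, 1.0691]}
```

>>> step_arm(
  series=[
    [0,0,0,0,-0.12],
    [0,0,0,0,-0.12],
    [0,0,0,0,-0.12],
    [0,0,0,0,-0.12],
    [0,0,0,0,-0.12],
    [0,0,0,0,-0.12],
  ],
)

```text
time: 25.3
tool_pos: [0.5579, 0.1795, 0.097]
tool_rot: [3.14, -0.001, 0.625]
contact_force: [5.7, -1.0, 4.5]
opening: 0.0138
```

```bash
python3 st.py
```

```text
{'time': 25.3, 'tool_pos': [0.5579, 0.1795, 0.097], 'tool_rot': [3.1403, -0.0014, 0.6253], 'contact_force': [5.7028, -0.9819, 4.5155], 'torque': [-0.0961, -0.95, 0.1806], 'opening': 0.0138, 'qpos': [0.1808, 0.5986, 1.5388, -0.0006, 1.0024, 1.1267]}
```

```bash
python3 shot.py l
```

```text
{'time': np.float64(25.4), 'tool_pos': array([0.5579, 0.1795, 0.097 ]), 'tool_rot': array([ 3.1404e+00, -1.4000e-03,  6.2530e-01]), 'contact_force': array([6.375 , 0.6465, 4.2913]), 'torque': array([-0.0646, -0.9231,  0.269 ]), 'opening': np.float64(0.0135)}
```

View pics/side_l.png

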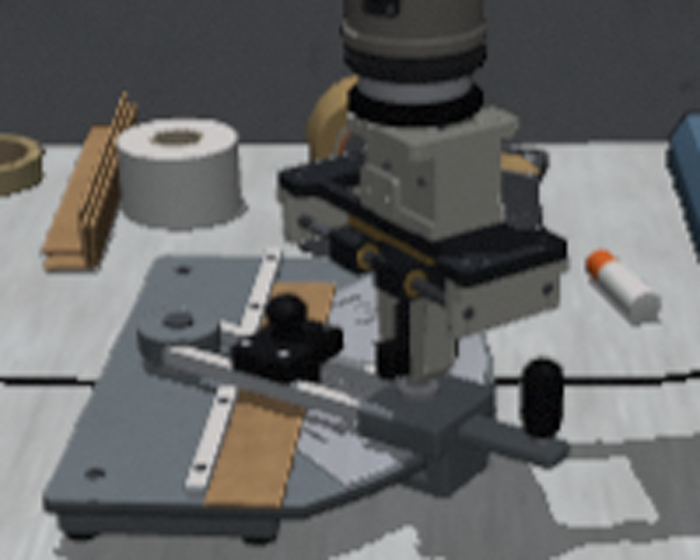

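```bash
cat > tq.py <<'E'
from cell import sensors
import numpy as np
s=sensors.observe();print(round(s["time"],2),"yaw",round(s["tool_rot"][2],4),"Tz",round(s["torque"][2],3),"j6",round(s["joint_efforts"][5],4),"F",np.round(s["contact_force"],1),"pos",np.round(s["tool_pos"],4),"open",round(s["opening"],4))
E
python3 tq.py
```

```text
25.4 yaw 0.6253 Tz 0.269 j6 0.3032 F [6.4 0.6 4.3] pos [0.5579 0.1795 0.097 ] open 0.0135
```

>>> step_arm(
  series=[
    [0,0,0,0,-0.12],
    [0,0,0,0,-0.12],
    [0,0,0,0,-0.12],
    [0,0,0,0,-0.12],
    [0,0,0,0,-0.12],
    [0,0,0,0,-0.12],
  ],
)

```text
time: 26.0
tool_pos: [0.5579, 0.1794, 0.097]
tool_rot: [3.14, -0.001, 0.568]
contact_force: [5.6, -0.1, 4.6]
opening: 0.0137
```

```bash
python3 tq.py
```

```text
26.0 yaw 0.5677 Tz 0.277 j6 0.1618 F [ 5.6 -0.1  4.6] pos [0.5579 0.1794 0.097 ] open 0.0137
```

>>> step_arm(
  series=[
    [0,0,0,0,-0.12],
    [0,0,0,0,-0.12],
    [0,0,0,0,-0.12],
    [0,0,0,0,-0.12],
    [0,0,0,0,-0.12],
    [0,0,0,0,-0.12],
  ],
)

```text
time: 26.6
tool_pos: [0.5579, 0.1795, 0.0971]
tool_rot: [3.14, -0.002, 0.51]
contact_force: [5.4, -0.6, 4.9]
opening: 0.0135
```

```bash
python3 tq.py
```

```text
26.6 yaw 0.5102 Tz 0.25 j6 0.1899 F [ 5.4 -0.6  4.9] pos [0.5579 0.1795 0.0971] open 0.0135
```

>>> step_arm(
  series=[
    [0,0,0,0,-0.12],
    [0,0,0,0,-0.12],
    [0,0,0,0,-0.12],
    [0,0,0,0,-0.12],
  ],
)

```text
time: 27.0
tool_pos: [0.558, 0.1794, 0.0971]
tool_rot: [3.14, -0.002, 0.472]
contact_force: [6.2, -0.4, 5.1]
opening: 0.0135
```

```bash
python3 tq.py
```

```text
27.0 yaw 0.4719 Tz 0.365 j6 0.2078 F [ 6.2 -0.4  5.1] pos [0.558  0.1794 0.0971] open 0.0135
```

>>> step_arm(
  series=[
    [0,0,0,0,-0.12],
    [0,0,0,0,-0.12],
    [0,0,0,0,-0.12],
    [0,0,0,0,-0.12],
  ],
)

```text
time: 27.4
tool_pos: [0.558, 0.1794, 0.0971]
tool_rot: [3.14, -0.002, 0.433]
contact_force: [6.3, -0.3, 5.5]
opening: 0.0139
```

```bash
python3 tq.py
```

```text
27.4 yaw 0.4335 Tz 0.393 j6 0.229 F [ 6.3 -0.3  5.5] pos [0.558  0.1794 0.0971] open 0.0139
```

>>> step_arm(
  series=[
    [0,0,0,0,-0.12],
    [0,0,0,0,-0.12],
    [0,0,0,0,-0.12],
    [0,0,0,0,-0.12],
  ],
)

```text
time: 27.8
tool_pos: [0.558, 0.1794, 0.0971]
tool_rot: [3.14, -0.002, 0.395]
contact_force: [6.3, -1.5, 4.4]
opening: 0.0138
```

```bash
python3 tq.py
```

```text
27.8 yaw 0.3952 Tz 0.37 j6 0.2501 F [ 6.3 -1.5  4.4] pos [0.558  0.1794 0.0971] open 0.0138
```

>>> step_arm(
  series=[
    [0,0,0,0,-0.12],
    [0,0,0,0,-0.12],
    [0,0,0,0,-0.12],
    [0,0,0,0,-0.12],
  ],
)

```text
time: 28.2
tool_pos: [0.558, 0.1794, 0.0972]
tool_rot: [3.14, -0.002, 0.357]
contact_force: [6.3, -0.8, 5.8]
opening: 0.0136
```

```bash
python3 tq.py
```

```text
28.2 yaw 0.3568 Tz 0.371 j6 0.2654 F [ 6.3 -0.8  5.8] pos [0.558  0.1794 0.0972] open 0.0136
```

>>> step_arm(
  series=[
    [0,0,0,0,-0.12],
    [0,0,0,0,-0.12],
    [0,0,0,0,-0.12],
    [0,0,0,0,-0.12],
  ],
)

```text
time: 28.6
tool_pos: [0.558, 0.1794, 0.0972]
tool_rot: [3.141, -0.002, 0.318]
contact_force: [5.2, -1.5, 6.0]
opening: 0.0135
```

```bash
python3 tq.py
```

```text
28.6 yaw 0.3184 Tz 0.424 j6 0.2907 F [ 5.2 -1.5  6. ] pos [0.558  0.1794 0.0972] open 0.0135
```

>>> step_arm(
  series=[
    [0,0,0,0,-0.12],
    [0,0,0,0,-0.12],
    [0,0,0,0,-0.12],
    [0,0,0,0,-0.12],
  ],
)

```text
time: 29.0
tool_pos: [0.558, 0.1794, 0.0972]
tool_rot: [3.141, -0.002, 0.28]
contact_force: [5.7, -0.9, 6.5]
opening: 0.0136
```

```bash
python3 tq.py
```

```text
29.0 yaw 0.2801 Tz 0.442 j6 0.2999 F [ 5.7 -0.9  6.5] pos [0.558  0.1794 0.0972] open 0.0136
```

>>> step_arm(
  series=[
    [0,0,0,0,-0.12],
    [0,0,0,0,-0.12],
    [0,0,0,0,-0.12],
    [0,0,0,0,-0.12],
  ],
)

```text
time: 29.4
tool_pos: [0.558, 0.1793, 0.0972]
tool_rot: [3.141, -0.002, 0.242]
contact_force: [4.9, -0.6, 6.5]
opening: 0.0137
```

```bash
python3 tq.py
```

```text
29.4 yaw 0.2417 Tz 0.502 j6 0.3272 F [ 4.9 -0.6  6.5] pos [0.558  0.1793 0.0972] open 0.0137
```

>>> step_arm(
  series=[
    [0,0,0,0,-0.12],
    [0,0,0,0,-0.12],
    [0,0,0,0,-0.12],
  ],
)

```text
time: 29.7
tool_pos: [0.558, 0.1793, 0.0972]
tool_rot: [3.141, -0.002, 0.213]
contact_force: [5.0, -2.5, 6.2]
opening: 0.0136
```

```bash
python3 tq.py
```

```text
29.7 yaw 0.213 Tz 0.479 j6 0.3329 F [ 5.  -2.5  6.2] pos [0.558  0.1793 0.0972] open 0.0136
```

>>> step_arm(
  series=[
    [0,0,0,0,-0.12],
    [0,0,0,0,-0.12],
    [0,0,0,0,-0.12],
  ],
)

```text
time: 30.0
tool_pos: [0.558, 0.1793, 0.0973]
tool_rot: [3.141, -0.002, 0.184]
contact_force: [5.6, -1.0, 5.8]
opening: 0.0139
```

```bash
python3 tq.py
```

```text
30.0 yaw 0.1841 Tz 0.497 j6 0.3217 F [ 5.6 -1.   5.8] pos [0.558  0.1793 0.0973] open 0.0139
```

Run:
```python
import numpy as np
from scipy.optimize import least_squares
d=np.array([[1.7006,.1715],[1.5074,.198],[1.38,.1648],[1.252,.1802],[1.124,.2264],[1.028,.2173],[.9562,.1889],[.8841,.1494],[.8122,.1827],[.7403,.2264],[.6828,.2388],[.6253,.1806],[.5677,.277],[.5102,.25],[.4719,.365],[.4335,.393],[.3952,.37],[.3568,.371],[.3184,.424],[.2801,.442],[.2417,.502],[.213,.479],[.1841,.497]])
y,T=d.T
for name,f,x0 in(("free",lambda p:p[0]+p[2]*np.maximum(p[1]-y,0)-T,[.18,.8,.4]),("slope.35",lambda p:p[0]+.35*np.maximum(p[1]-y,0)-T,[.18,.8]),("slope.35 thread.18",lambda p:.18+.35*np.maximum(p[0]-y,0)-T,[.8])):
    r=least_squares(f,x0);print(name,r.x,np.sqrt((r.fun**2).mean()), "Tnow",(r.fun+T)[-1])
```

```text
free [0.19056    0.69323094 0.61965499] 0.028582574789158446 Tnow 0.5060455235679497
slope.35 [0.19244286 0.88747666] 0.042887454771709396 Tnow 0.43862468734938753
slope.35 thread.18 [0.92302768] 0.043433332082648574 Tnow 0.43862468744214766
```

Torque reads about 0.48–0.50, with a steeper slope than specified, so the force estimate is ambiguous. There's plenty of time to back off and retighten slowly for a second set of readings.

>>> step_arm(
  series=[
    [0,0,0,0,0.4],
    [0,0,0,0,0.6],
    [0,0,0,0,0.6],
    [0,0,0,0,0.6],
    [0,0,0,0,0.6],
  ],
)

```text
time: 30.5
tool_pos: [0.558, 0.1794, 0.0971]
tool_rot: [3.141, -0.002, 0.409]
contact_force: [6.3, -0.9, 5.7]
opening: 0.0138
```

```bash
python3 tq.py
```

```text
30.5 yaw 0.4088 Tz -0.22 j6 0.3976 F [ 6.3 -0.9  5.7] pos [0.558  0.1794 0.0971] open 0.0138
```

>>> step_arm(
  series=[
    [0,0,0,0,0.6],
    [0,0,0,0,0.6],
    [0,0,0,0,0.6],
    [0,0,0,0,0.6],
  ],
)

```text
time: 30.9
tool_pos: [0.5579, 0.1794, 0.097]
tool_rot: [3.141, -0.001, 0.601]
contact_force: [5.9, -1.2, 5.0]
opening: 0.0136
```

```bash
python3 tq.py
```

```text
30.9 yaw 0.6009 Tz -0.22 j6 0.4218 F [ 5.9 -1.2  5. ] pos [0.5579 0.1794 0.097 ] open 0.0136
```

>>> step_arm(
  series=[
    [0,0,0,0,0.6],
    [0,0,0,0,0.6],
    [0,0,0,0,0.6],
  ],
)

```text
time: 31.2
tool_pos: [0.5578, 0.1794, 0.097]
tool_rot: [3.141, -0.001, 0.745]
contact_force: [5.6, -0.7, 3.8]
opening: 0.0137
```

```bash
python3 tq.py
```

```text
31.2 yaw 0.7449 Tz -0.154 j6 0.4409 F [ 5.6 -0.7  3.8] pos [0.5578 0.1794 0.097 ] open 0.0137
```

>>> step_arm(
  series=[
    [0,0,0,0,-0.12],
    [0,0,0,0,-0.12],
    [0,0,0,0,-0.12],
    [0,0,0,0,-0.12],
  ],
)

```text
time: 31.6
tool_pos: [0.5578, 0.1794, 0.097]
tool_rot: [3.14, -0.001, 0.705]
contact_force: [5.6, -0.8, 4.0]
opening: 0.0138
```

```bash
python3 tq.py
```

```text
31.6 yaw 0.7052 Tz 0.295 j6 0.0997 F [ 5.6 -0.8  4. ] pos [0.5578 0.1794 0.097 ] open 0.0138
```

>>> step_arm(
  series=[
    [0,0,0,0,-0.12],
    [0,0,0,0,-0.12],
    [0,0,0,0,-0.12],
  ],
)

```text
time: 31.9
tool_pos: [0.5578, 0.1794, 0.097]
tool_rot: [3.14, -0.001, 0.676]
contact_force: [5.9, -0.8, 5.6]
opening: 0.0138
```

```bash
python3 tq.py
```

```text
31.9 yaw 0.6764 Tz 0.204 j6 0.1121 F [ 5.9 -0.8  5.6] pos [0.5578 0.1794 0.097 ] open 0.0138
```

>>> step_arm(
  series=[
    [0,0,0,0,-0.12],
    [0,0,0,0,-0.12],
    [0,0,0,0,-0.12],
  ],
)

```text
time: 32.2
tool_pos: [0.5578, 0.1794, 0.097]
tool_rot: [3.14, -0.001, 0.648]
contact_force: [5.4, -1.0, 4.8]
opening: 0.0137
```

```bash
python3 tq.py
```

```text
32.2 yaw 0.6477 Tz 0.293 j6 0.125 F [ 5.4 -1.   4.8] pos [0.5578 0.1794 0.097 ] open 0.0137
```

>>> step_arm(
  series=[
    [0,0,0,0,-0.12],
    [0,0,0,0,-0.12],
    [0,0,0,0,-0.12],
  ],
)

```text
time: 32.5
tool_pos: [0.5578, 0.1793, 0.097]
tool_rot: [3.14, -0.001, 0.619]
contact_force: [4.9, -0.4, 5.0]
opening: 0.0136
```

```bash
python3 tq.py
```

```text
32.5 yaw 0.6189 Tz 0.281 j6 0.1385 F [ 4.9 -0.4  5. ] pos [0.5578 0.1793 0.097 ] open 0.0136
```

>>> step_arm(
  series=[
    [0,0,0,0,-0.12],
    [0,0,0,0,-0.12],
    [0,0,0,0,-0.12],
  ],
)

```text
time: 32.8
tool_pos: [0.5578, 0.1793, 0.097]
tool_rot: [3.14, -0.001, 0.59]
contact_force: [5.1, -1.0, 5.7]
opening: 0.0134
```

```bash
python3 tq.py
```

```text
32.8 yaw 0.5901 Tz 0.256 j6 0.152 F [ 5.1 -1.   5.7] pos [0.5578 0.1793 0.097 ] open 0.0134
```

>>> step_arm(
  series=[
    [0,0,0,0,-0.12],
    [0,0,0,0,-0.12],
    [0,0,0,0,-0.12],
  ],
)

```text
time: 33.1
tool_pos: [0.5578, 0.1793, 0.0971]
tool_rot: [3.14, -0.001, 0.561]
contact_force: [6.1, -0.3, 4.9]
opening: 0.0137
```

```bash
python3 tq.py
```

```text
33.1 yaw 0.5613 Tz 0.267 j6 0.1663 F [ 6.1 -0.3  4.9] pos [0.5578 0.1793 0.0971] open 0.0137
```

>>> step_arm(
  series=[
    [0,0,0,0,-0.12],
    [0,0,0,0,-0.12],
    [0,0,0,0,-0.12],
  ],
)

```text
time: 33.4
tool_pos: [0.5579, 0.1793, 0.097]
tool_rot: [3.14, -0.001, 0.533]
contact_force: [5.7, -1.5, 4.8]
opening: 0.0135
```

```bash
python3 tq.py
```

```text
33.4 yaw 0.5326 Tz 0.286 j6 0.1804 F [ 5.7 -1.5  4.8] pos [0.5579 0.1793 0.097 ] open 0.0135
```

>>> step_arm(
  series=[
    [0,0,0,0,-0.12],
    [0,0,0,0,-0.12],
    [0,0,0,0,-0.12],
  ],
)

```text
time: 33.7
tool_pos: [0.5578, 0.1793, 0.0971]
tool_rot: [3.14, -0.001, 0.504]
contact_force: [5.7, -1.8, 5.4]
opening: 0.0136
```

```bash
python3 tq.py
```

```text
33.7 yaw 0.5038 Tz 0.33 j6 0.1953 F [ 5.7 -1.8  5.4] pos [0.5578 0.1793 0.0971] open 0.0136
```

>>> step_arm(
  series=[
    [0,0,0,0,-0.12],
    [0,0,0,0,-0.12],
    [0,0,0,0,-0.12],
  ],
)

```text
time: 34.0
tool_pos: [0.5579, 0.1793, 0.0971]
tool_rot: [3.14, -0.001, 0.475]
contact_force: [6.7, -1.7, 5.6]
opening: 0.0136
```

```bash
python3 tq.py
```

```text
34.0 yaw 0.4751 Tz 0.303 j6 0.2092 F [ 6.7 -1.7  5.6] pos [0.5579 0.1793 0.0971] open 0.0136
```

>>> step_arm(
  series=[
    [0,0,0,0,-0.12],
    [0,0,0,0,-0.12],
    [0,0,0,0,-0.12],
  ],
)

```text
time: 34.3
tool_pos: [0.5579, 0.1793, 0.0971]
tool_rot: [3.14, -0.001, 0.446]
contact_force: [5.5, -1.1, 5.0]
opening: 0.0134
```

```bash
python3 tq.py
```

```text
34.3 yaw 0.4463 Tz 0.317 j6 0.2249 F [ 5.5 -1.1  5. ] pos [0.5579 0.1793 0.0971] open 0.0134
```

>>> step_arm(
  series=[
    [0,0,0,0,-0.12],
    [0,0,0,0,-0.12],
    [0,0,0,0,-0.12],
  ],
)

```text
time: 34.6
tool_pos: [0.5579, 0.1793, 0.0971]
tool_rot: [3.14, -0.001, 0.418]
contact_force: [4.5, -2.0, 5.4]
opening: 0.0138
```

```bash
python3 tq.py
```

```text
34.6 yaw 0.4176 Tz 0.359 j6 0.2391 F [ 4.5 -2.   5.4] pos [0.5579 0.1793 0.0971] open 0.0138
```

>>> step_arm(
  series=[
    [0,0,0,0,-0.12],
    [0,0,0,0,-0.12],
    [0,0,0,0,-0.12],
  ],
)

```text
time: 34.9
tool_pos: [0.5579, 0.1792, 0.0971]
tool_rot: [3.14, -0.001, 0.389]
contact_force: [5.5, -1.0, 5.5]
opening: 0.014
```

```bash
python3 tq.py
```

```text
34.9 yaw 0.3888 Tz 0.394 j6 0.2516 F [ 5.5 -1.   5.5] pos [0.5579 0.1792 0.0971] open 0.014
```

>>> step_arm(
  series=[
    [0,0,0,0,-0.12],
    [0,0,0,0,-0.12],
    [0,0,0,0,-0.12],
  ],
)

```text
time: 35.2
tool_pos: [0.5579, 0.1792, 0.0972]
tool_rot: [3.14, -0.002, 0.36]
contact_force: [5.9, -1.2, 6.7]
opening: 0.0135
```

```bash
python3 tq.py
```

```text
35.2 yaw 0.36 Tz 0.394 j6 0.2664 F [ 5.9 -1.2  6.7] pos [0.5579 0.1792 0.0972] open 0.0135
```

>>> step_arm(
  series=[
    [0,0,0,0,-0.12],
    [0,0,0,0,-0.12],
    [0,0,0,0,-0.12],
  ],
)

```text
time: 35.5
tool_pos: [0.5579, 0.1792, 0.0972]
tool_rot: [3.14, -0.001, 0.331]
contact_force: [5.3, -1.6, 5.5]
opening: 0.0137
```

```bash
python3 tq.py
```

```text
35.5 yaw 0.3312 Tz 0.412 j6 0.2837 F [ 5.3 -1.6  5.5] pos [0.5579 0.1792 0.0972] open 0.0137
```

>>> step_arm(
  series=[
    [0,0,0,0,-0.12],
    [0,0,0,0,-0.12],
    [0,0,0,0,-0.12],
  ],
)

```text
time: 35.8
tool_pos: [0.5579, 0.1792, 0.0972]
tool_rot: [3.14, -0.001, 0.302]
contact_force: [5.0, -2.2, 6.3]
opening: 0.0135
```

```bash
python3 tq.py
```

```text
35.8 yaw 0.3025 Tz 0.38 j6 0.2949 F [ 5.  -2.2  6.3] pos [0.5579 0.1792 0.0972] open 0.0135
```

>>> step_arm(
  series=[
    [0,0,0,0,-0.12],
    [0,0,0,0,-0.12],
    [0,0,0,0,-0.12],
  ],
)

```text
time: 36.1
tool_pos: [0.5579, 0.1792, 0.0972]
tool_rot: [3.14, -0.001, 0.274]
contact_force: [6.0, -2.1, 5.1]
opening: 0.0139
```

```bash
python3 tq.py
```

```text
36.1 yaw 0.2737 Tz 0.477 j6 0.2926 F [ 6.  -2.1  5.1] pos [0.5579 0.1792 0.0972] open 0.0139
```

Run:
```python
import numpy as np
from scipy.optimize import least_squares
d1=[[1.7006,.1715],[1.5074,.198],[1.38,.1648],[1.252,.1802],[1.124,.2264],[1.028,.2173],[.9562,.1889],[.8841,.1494],[.8122,.1827],[.7403,.2264],[.6828,.2388],[.6253,.1806],[.5677,.277],[.5102,.25],[.4719,.365],[.4335,.393],[.3952,.37],[.3568,.371],[.3184,.424],[.2801,.442],[.2417,.502],[.213,.479],[.1841,.497]]
d2=[[.7052,.295],[.6764,.204],[.6477,.293],[.6189,.281],[.5901,.256],[.5613,.267],[.5326,.286],[.5038,.33],[.4751,.303],[.4463,.317],[.4176,.359],[.3888,.394],[.36,.394],[.3312,.412],[.3025,.38],[.2737,.477]]
for nm,d in(("2",d1[:9]+d2),("all",d1+d2)):
    y,T=np.array(d).T
    for name,f,x0 in(("free",lambda p:p[0]+p[2]*np.maximum(p[1]-y,0)-T,[.18,.8,.4]),("slope.35",lambda p:p[0]+.35*np.maximum(p[1]-y,0)-T,[.18,.8])):
        r=least_squares(f,x0);b=r.x[1];s=r.x[2] if len(r.x)>2 else .35
        print(nm,name,r.x.round(3),np.sqrt((r.fun**2).mean()).round(4),"T(.274)",r.x[0]+s*(b-.274),"N@100/rad",100*(b-.274),"by T",300*(r.x[0]+s*(b-.274)-.15))
```

```text
2 free [0.187 0.803 0.452] 0.0285 T(.274) 0.425324647021189 N@100/rad 52.85199029623458 by T 82.59739410635669
2 slope.35 [0.188 0.884] 0.0311 T(.274) 0.40123031471006754 N@100/rad 61.00999890989921 by T 75.36909441302025
all free [0.187 0.76  0.522] 0.0313 T(.274) 0.4400698897191677 N@100/rad 48.589996931767544 by T 87.02096691575031
all slope.35 [0.192 0.884] 0.0395 T(.274) 0.4053985639676764 N@100/rad 61.010001440047844 by T 76.61956919030291
```

>>> step_arm(
  series=[
    [0,0,0,0,-0.12],
    [0,0,0,0,-0.12],
    [0,0,0,0,-0.12],
    [0,0,0,0,-0.12],
  ],
)

```text
time: 36.5
tool_pos: [0.5579, 0.1792, 0.0972]
tool_rot: [3.14, -0.002, 0.235]
contact_force: [4.7, -2.6, 6.4]
opening: 0.0136
```

```bash
python3 tq.py
```

```text
36.5 yaw 0.2353 Tz 0.437 j6 0.337 F [ 4.7 -2.6  6.4] pos [0.5579 0.1792 0.0972] open 0.0136
```

>>> step_arm(
  series=[
    [0,0,0,0,0],
    [0,0,0,0,0],
    [0.5,0,0,0,0],
    [0.5,0,0,0,0],
    [0.5,0,0,0,0],
    [0.5,0,0,0.5,0],
    [0.5,0,0,1,0],
    [0.5,0,0,1,0],
    [0.5,0,0,0.5,0],
    [0.5,0,-1,0,0],
    [0.5,0,-1,0,0],
    [0.5,0,-1,0,0],
  ],
)

```text
time: 37.7
tool_pos: [0.5567, 0.1041, 0.1718]
tool_rot: [3.142, 0.0, 0.236]
contact_force: [-0.9, -1.1, 0.5]
opening: 0.0456
```

>>> step_arm(
  series=[
    [0.5,-0.4,-1,0.3,0],
    [0.5,-0.4,-1,0.3,0],
    [0.5,-0.4,-1,0.3,0],
    [0.5,-0.4,-1,0.3,0],
    [0.5,-0.4,-1,0,0],
    [0.5,-0.4,-1,0,0],
    [0.5,0,-1,0,0],
    [0.5,0,-1,0,0],
    [0.5,0,0,0,0],
  ],
)

```text
time: 38.6
tool_pos: [0.4969, -0.0977, 0.2017]
tool_rot: [3.141, 0.0, 0.233]
contact_force: [0.9, 0.6, -0.7]
opening: 0.0462
```

```bash
python3 tq.py; python3 shot.py m
```

```text
38.6 yaw 0.2328 Tz -0.048 j6 -0.4325 F [ 0.9  0.6 -0.7] pos [ 0.4969 -0.0977  0.2017] open 0.0462
{'time': np.float64(38.7), 'tool_pos': array([ 0.4968, -0.0954,  0.2016]), 'tool_rot': array([-3.141e+00,  5.000e-04,  2.344e-01]), 'contact_force': array([0.0455, 0.1994, 0.6912]), 'torque': array([ 0.0028, -0.0115,  0.0463]), 'opening': np.float64(0.0458)}
```

View pics/top_m.png

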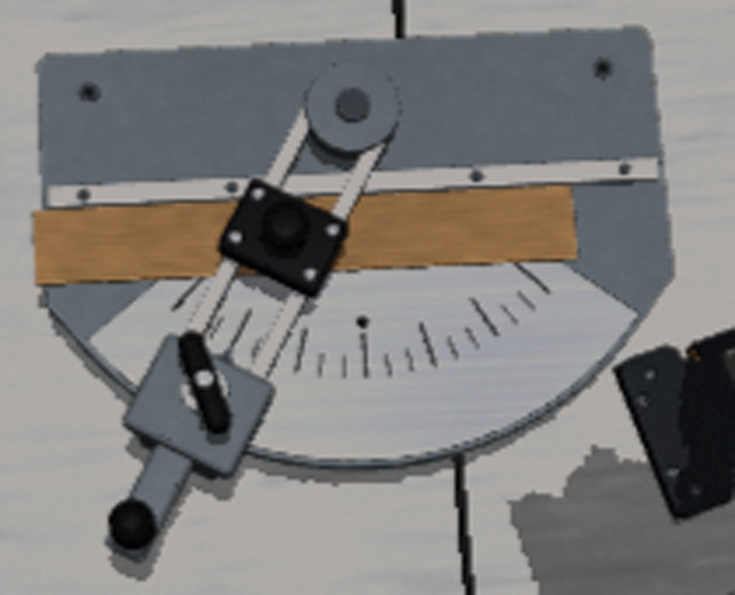

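Run:
```python
from geo import *
d=dict(np.load("top_m.npz"));o=dict(np.load("top0.npz"))
a=d["pixels"][215:265,300:350];b=o["pixels"][215:265,300:350]
cv2.imwrite("pics/zm.png",cv2.resize(np.hstack([a,b]),None,fx=7.5,fy=7.5,interpolation=cv2.INTER_CUBIC))
z2=lambda a:np.array(a)/3.5+[260,140]-.35
clk=z2([[366,376],[297,372],[231,348],[174,310],[435,367],[497,334],[550,293]])
p=ray(d,clk,.042)[:,:2];t,th,e=fit(np.radians([0,15,30,45,-15,-30,-45]),p)
g=cv2.cvtColor(d["pixels"],cv2.COLOR_BGR2GRAY)
n,l,s,c=cv2.connectedComponentsWithStats((g<45).astype(np.uint8))
for i in range(1,n):
    if 285<c[i][0]<345 and 230<c[i][1]<300 and s[i,4]>30: print(s[i],c[i])
def ang(p):
    v=p[:2]-t;return round(np.degrees(np.arctan2(v[1],-v[0])+th),2),round(np.hypot(*v),4)
for n,u,z in(("dot",[205,378],.1085),("handle",[131,523],.112),("tbar mid",[204.5,382],.1075)):
    print(n,ang(ray(d,z2(u),z)[0]))
a=ray(d,z2([[187,334],[219,431]]),.1075);v=a[1]-a[0];print("bar",np.linalg.norm(v),np.degrees(np.arctan2(v[1],v[0])))
```

```text
[311 235  15  29 197] [317.86294416 249.32994924]
[291 283  14  15 154] [297.5        289.84415584]
dot (np.float64(29.69), np.float64(0.185))
handle (np.float64(29.52), np.float64(0.2716))
tbar mid (np.float64(29.49), np.float64(0.1869))
bar 0.055032019188419344 -168.00595149018685
```

View pics/zm.png

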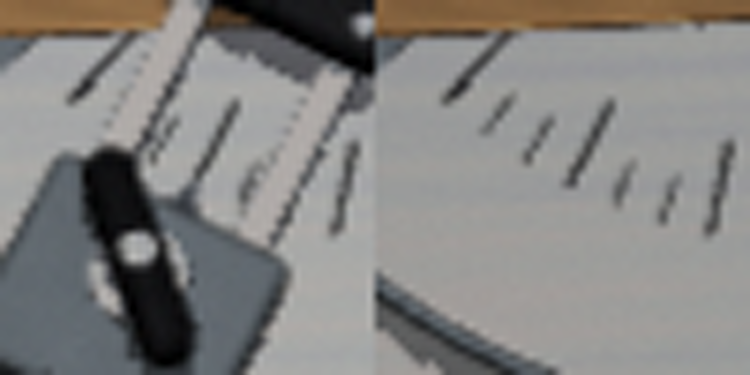

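```bash
python3 -c "
from cell import hand_in
print(hand_in())"
```

```text
the job is handed in; nothing more can be done
None
```

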